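Rub down the board frame's rail and hang up the block and clamp plates

TASK

Get the circuit-board frame ready for the next board: set the rubbing block flat on the frame's near rail close to the black stop, and draw it with a light, steady downward pressure of about 10 N along the rail to the free end and back again to the stop end, without lifting it. Then hang the block by its hole on the thick peg of the sloping peg board, and hang every loose clamp plate there is by its hole on a thin peg, one to a peg, each pushed fully down flat against the board and let go. Leave the jar and the capacitor where they are.

Things in the scene. Friction and masses are not known exactly. Their poses are not given: they have to be found in the camera images.
- frame: aluminium board frame, fixed on the bench: 300 mm along y, 260 mm along x, rails 36 mm high, a circuit board set inside. Origin under the middle of its near rail (nearest the robot), which runs along y, is 40 mm wide, 300 mm long, its flat top 36 mm above the origin. A black stop (36 x 20 mm, 18 mm high) stands on that rail's left end, y = +130 to +150 mm; the other end is free
- block: rubbing block: steel sole plate 96 x 44 x 12 mm, a dark pad under one end, a wooden handle above the pad (52 mm along x, 20 mm wide, from 12 to 44 mm above the underside), a 24 mm round hole near the other end. 0.25 kg. Origin on the underside in the middle of the pad, below the handle's middle; x towards the hole (plate from -28 to +68 mm), z up
- block_hole (a point): middle of the rubbing block's hole (24 mm), halfway through the 12 mm sole plate, 48 mm along x from the block's origin; axes as the block's
- rail1 (a point): point 1 of 5 on the centre line of the near rail's top, at y = 50 mm of the frame (nearest the stop; here the pad's middle has at least 10 mm to spare beside the stop whichever way round the block lies); axes as the frame's
- rail2 (a point): point 2 of 5 on the centre line of the near rail's top, at y = 8.5 mm of the frame; axes as the frame's
- rail3 (a point): point 3 of 5 on the centre line of the near rail's top, at y = -33 mm of the frame; axes as the frame's
- rail4 (a point): point 4 of 5 on the centre line of the near rail's top, at y = -74.5 mm of the frame; axes as the frame's
- rail5 (a point): point 5 of 5 on the centre line of the near rail's top, at y = -116 mm of the frame (the pad's middle when the pad is at the rail's free end); axes as the frame's
- plate1_hole (a point): middle of the 16 mm through hole of an aluminium clamp plate 100 x 36 x 12 mm with an upright grip rib on top (40 mm along x, 12 mm thick, 30 mm high, its middle at x = -50 mm, top 36 mm above this point), lying on the bench, 0.14 kg; x along the plate towards its hole end: the plate reaches from -84 to +16 mm in x, +-18 in y, +-6 in z; z on the rib's side; may be absent
- plate2_hole (a point): middle of the 16 mm through hole of an aluminium clamp plate 100 x 36 x 12 mm with an upright grip rib on top (40 mm along x, 12 mm thick, 30 mm high, its middle at x = -50 mm, top 36 mm above this point), lying on the bench, 0.14 kg; x along the plate towards its hole end: the plate reaches from -84 to +16 mm in x, +-18 in y, +-6 in z; z on the rib's side; may be absent
- plate3_hole (a point): middle of the 16 mm through hole of an aluminium clamp plate 100 x 36 x 12 mm with an upright grip rib on top (40 mm along x, 12 mm thick, 30 mm high, its middle at x = -50 mm, top 36 mm above this point), lying on the bench, 0.14 kg; x along the plate towards its hole end: the plate reaches from -84 to +16 mm in x, +-18 in y, +-6 in z; z on the rib's side; may be absent
- plate4_hole (a point): middle of the 16 mm through hole of an aluminium clamp plate 100 x 36 x 12 mm with an upright grip rib on top (40 mm along x, 12 mm thick, 30 mm high, its middle at x = -50 mm, top 36 mm above this point), lying on the bench, 0.14 kg; x along the plate towards its hole end: the plate reaches from -84 to +16 mm in x, +-18 in y, +-6 in z; z on the rib's side; may be absent
- peg_thick_seat (a point): the thick peg, 18 mm across, 40 mm long, square out of the white peg board (380 mm wide, sloping 40 deg, rising to +x, 105 mm below the pegs, 45 mm above). Point: on the peg's axis, 6 mm off the board, where a hung 12 mm plate's hole centre sits. z vertical, y along the row of 5 pegs (75 mm apart, any order). The peg points along (-0.643, 0, 0.766), up the board is (0.766, 0, 0.643)
- peg1_seat (a point): a thin peg, 10 mm across, 40 mm long, square out of the white peg board (380 mm wide, sloping 40 deg, rising to +x, 105 mm below the pegs, 45 mm above). Point: on the peg's axis, 6 mm off the board, where a hung 12 mm plate's hole centre sits. z vertical, y along the row of 5 pegs (75 mm apart, any order). The peg points along (-0.643, 0, 0.766), up the board is (0.766, 0, 0.643)
- peg2_seat (a point): a thin peg, 10 mm across, 40 mm long, square out of the white peg board (380 mm wide, sloping 40 deg, rising to +x, 105 mm below the pegs, 45 mm above). Point: on the peg's axis, 6 mm off the board, where a hung 12 mm plate's hole centre sits. z vertical, y along the row of 5 pegs (75 mm apart, any order). The peg points along (-0.643, 0, 0.766), up the board is (0.766, 0, 0.643)
- peg3_seat (a point): a thin peg, 10 mm across, 40 mm long, square out of the white peg board (380 mm wide, sloping 40 deg, rising to +x, 105 mm below the pegs, 45 mm above). Point: on the peg's axis, 6 mm off the board, where a hung 12 mm plate's hole centre sits. z vertical, y along the row of 5 pegs (75 mm apart, any order). The peg points along (-0.643, 0, 0.766), up the board is (0.766, 0, 0.643)
- peg4_seat (a point): a thin peg, 10 mm across, 40 mm long, square out of the white peg board (380 mm wide, sloping 40 deg, rising to +x, 105 mm below the pegs, 45 mm above). Point: on the peg's axis, 6 mm off the board, where a hung 12 mm plate's hole centre sits. z vertical, y along the row of 5 pegs (75 mm apart, any order). The peg points along (-0.643, 0, 0.766), up the board is (0.766, 0, 0.643)
- jar: white jar with black lid, 54 mm wide, 70 mm high, bystander, to be left alone; origin under its middle
- capacitor: black upright cylinder (capacitor) 38 mm wide, 60 mm high, bystander, to be left alone; origin under its middle
Not all that is in view belongs to the job. What is shaped like the part that bears plate2_hole but purple is not meant.

How it is judged:
By the outcome, as a careful person would: the job done as asked, in the order asked, and still so for the second after the job is handed in, with the robot touching nothing.
Of plate1, plate2, plate3, plate4 only 2 to 4 are there at a start; the rules pass over those that are not, and their reading is None.
At some moment in a run one of plate1, plate2, plate3, plate4, block may be knocked a few centimetres aside while the robot is not near it.
It also fails if it takes over 210 s, if anything falls off the work surface, if the arm or the gripper's body presses on something with over 40 N, if the wrist force passes 120 N, or if a joint passes its speed limit or range.

ROBOT

A 7-joint arm with a two-finger parallel gripper is mounted at the origin on the work surface. World frame = base frame: x ahead of the robot, y to its left, z up, the work surface at z = 0. Lengths are in m, angles in rad, forces in N, time in s.
With the tool pointing down it reaches from about 0.4 to 0.85 m from the base axis. Payload 6.9 kg.
Tool frame: the origin (TCP) lies midway between the tips of the shut fingers; the grasp point (between the pads) lies 19 mm behind it; z points along the fingers, y is the direction in which the jaws open and shut (so a half turn about z gives the same grasp; the last joint's range is limited). The gripper opens to 85 mm and grips with 20 to 120 N. Pads are 22 mm wide; open, the fingers measure 114 mm over their backs; the gripper's body (76 mm by 85 mm) begins 54 mm behind the grasp point. The pads swing forward as they close: fully open they stand 13 mm farther back than shut.
Start: joints at [1.405, 0.507, -0.238, 1.5, 0.126, 1.149, -0.155], TCP at [0.167, -0.602, 0.231] pointing down, gripper open.
Joint ranges: [-3.08, 3.08], [-0.24, 2.05], [-1.43, 1.35], [0, 2.5], [-1.52, 4.66], [0.17, 1.96], [-2.89, 2.89]. Speed limits (rad/s): [2.39, 2.39, 3.14, 3.14, 3.14, 3.14, 3.14].

INTERFACE

Orientations are given as a unit quaternion [x, y, z, w].
In Python, from station import ctrl, read_camera, calibration, order, nets gives the robot as it stands.
- The arm moves only by the tool send_rows, never from a script. Its argument "series" is a list of rows, each an object of numbers: "dx", "dy", "dz": the shift along the tool's x, y, z in cm; "ax", "ay", "az": the turn, a rotation vector about the tool's x, y, z in degrees; "grip": the opening, from 0 (shut) to 1 (fully open). A call has 1 to 10 rows; each row is the pose to reach, as a shift and turn from the pose commanded when the call began, along the tool's axes at that moment; what a row does not reach only later rows make up. A row lasts 1/10 s, in which the tool goes at most 50 mm and 8.59 degrees, less where a joint would pass 70% of its speed; a pose out of reach is approached as far as the arm can. A call with a gripper value outside its range is refused whole. The fingers move at their own pace and stop on an object; "squeeze" is the grip in N (left out, the last holds). Time passes only in rows, so rows that repeat a pose let the fingers close. It gives the time, the measured TCP pose, the force and the opening at its end, in the units of the state.
- ctrl.get_state(): the state, without advancing time (a new reading comes with each control period).
- read_camera(name): name is "scene" or "top"; returns (picture, depth): 420x560x3 uint8, blue, green, red; 420x560 float32, m along the optical axis (not along the pixel's ray), 0 where there is no reading.
- calibration(name): a dict with "mtx" (3x3 intrinsics, pixels), "T" (4x4, takes a point from camera to world coordinates). Camera axes: x right, y up, looking along -z (the intrinsics and any distortion apply to the point x, -y, -z); pixel columns grow to the right and rows downward; lengths in m; the calibration is good to about 2 mm. A picture is of the moment at which its call begins. calibration takes no time and is no camera call.
- order.hand_in(): hands the job in, once; it reports no verdict.
Trained networks look in the newest picture that a camera, given by its name, has taken for a name from the list of things; names that differ only in an ending like _2 or _b are one class to them, and where a whole thing is asked for, a point or a joint stands for the part that bears it (a point fixed in the world has none). Each returns a list of dicts, best first, with "conf" (0 to 1); they miss things now and then, are a little off and sometimes report something else, mostly with a low value. They report only what shows in the picture. A call takes as long as a camera call. They do not tell look-alikes from the thing itself.
- nets.recognise(target, camera): "rect" ([left, top, right, bottom] in pixels, round what is visible of it).
- nets.landmark_of(target, camera): "pixel" ([row, column] in pixels: a listed point, or the origin of a listed thing).
The state is a dict: "clock": time; "joint_positions": joint angles; "qvel": joint speeds; "joint_torque": joint torques, N m; "tcp_pos": TCP position; "ee_rot": TCP orientation; "ft_force": force on the tool from outside, world axes, zero at the start; "wrist_torque": the same for the moment, N m; "gripper_width": finger opening in m.
Only numpy, scipy, OpenCV 4.12 (cv2) and the standard library are available. Lean on these libraries where they do the work, as an engineer would, in place of code of your own. Each camera call takes 0.05 s, during which the arm holds its last target.

## Working session

There is one attempt and no reset: what is moved stays moved. The work goes in short steps, Python scripts to look and compute and a tool call to move; the robot and the scene stay as the last step left them, time stands still between calls to the robot, and variables do not carry over. Pictures are saved under pics/ and viewed, and the job is handed in when it is done.

Besides the shell and the picture viewer there is one more tool, called after "Emit:" as name(argument=value, ...) on one line, values as JSON. send_rows: Moves the arm, as the interface text tells. Its arguments: {"type":"object","properties":{"series":{"type":"array"},"squeeze":{"type":"number"}},"required":["series"]}

```bash
ls -la; mkdir -p pics; cat > h.py <<'E'
import numpy as np, cv2, json
from station import ctrl, read_camera, calibration, order, nets
from scipy.spatial.transform import Rotation as R
def world(cam, depth, r, c, win=1):
    K=np.array(calibration(cam)["mtx"]);T=np.array(calibration(cam)["T"])
    r0,c0=int(round(r)),int(round(c))
    d=depth[max(0,r0-win):r0+win+1,max(0,c0-win):c0+win+1]; d=d[d>0]
    z=np.median(d)
    p=np.array([(c-K[0,2])/K[0,0]*z, -(r-K[1,2])/K[1,1]*z, -z,1])
    return (T@p)[:3]
def cloud(cam, depth):
    K=np.array(calibration(cam)["mtx"]);T=np.array(calibration(cam)["T"])
    rr,cc=np.mgrid[0:depth.shape[0],0:depth.shape[1]]
    z=depth
    P=np.stack([(cc-K[0,2])/K[0,0]*z, -(rr-K[1,2])/K[1,1]*z, -z],-1)
    W=P@T[:3,:3].T+T[:3,3]
    W[depth<=0]=np.nan
    return W
def proj(cam,p):
    K=np.array(calibration(cam)["mtx"]);T=np.linalg.inv(np.array(calibration(cam)["T"]))
    q=T[:3,:3]@np.array(p)+T[:3,3]
    return np.array([K[1,2]-K[1,1]*q[1]/(-q[2]) *1.0, K[0,2]+K[0,0]*q[0]/(-q[2])])
def st():
    s=ctrl.get_state()
    print("t",round(s["clock"],2),"tcp",np.round(s["tcp_pos"],4),"q",np.round(s["ee_rot"],4),"F",np.round(s["ft_force"],1),"w",round(s["gripper_width"],4)); return s
E
python3 - <<'E'
from h import *
s=st(); print(s)
for c in ("scene","top"):
    im,d=read_camera(c); cv2.imwrite(f"pics/{c}0.png",im); np.save(f"{c}0.npy",d); print(calibration(c))
st()
E
```

```text
total 12
drwxr-xr-x  3 agent agent 4096 Dec  7 09:43 .
drwxr-xr-x 23 root  root  4096 Dec  7 09:43 ..
drwxr-xr-x  2 agent agent 4096 Dec  7 09:43 pics
t 0.0 tcp [ 0.1669 -0.6018  0.2304] q [ 9.908e-01  1.350e-01 -2.000e-04 -9.000e-04] F [-0.6  0.4  0.2] w 0.0853
{'clock': 0.0, 'joint_positions': array([ 1.40551185,  0.50833516, -0.2374963 ,  1.50116505,  0.1257301 ,
        1.14888966, -0.15481923]), 'qvel': array([-0.00088073, -0.00031296, -0.00024143,  0.00034547,  0.00110486,
        0.00197329, -0.00074024]), 'joint_torque': array([-1.41016640e-04, -6.20594215e+01, -2.18675919e+00, -2.49652576e+01,
        1.24443855e-02,  1.20050000e-02,  1.80330652e-06]), 'tcp_pos': array([ 0.16694223, -0.60175773,  0.23041924]), 'ee_rot': array([ 9.90848788e-01,  1.34973571e-01, -1.59728153e-04, -8.88767501e-04]), 'ft_force': array([-0.60060031,  0.40454476,  0.21832189]), 'wrist_torque': array([-0.01544235,  0.00134643,  0.01941535]), 'gripper_width': 0.08528124127781374}
{'mtx': array([[391.92662293,   0.        , 275.46571868],
       [  0.        , 391.92662293, 213.36840559],
       [  0.        ,   0.        ,   1.        ]]), 'T': array([[ 0.61381678, -0.43097557,  0.66142952,  1.13916462],
       [ 0.78939946,  0.3257342 , -0.52033232, -0.52087487],
       [ 0.0088003 ,  0.84152082,  0.540153  ,  0.60413905],
       [ 0.        ,  0.        ,  0.        ,  1.        ]])}
{'mtx': array([[498.40233648,   0.        , 279.37233868],
       [  0.        , 498.40233648, 206.77649604],
       [  0.        ,   0.        ,   1.        ]]), 'T': array([[ 0.0129551 ,  0.9981898 , -0.05873072,  0.43854122],
       [-0.99985801,  0.01356499,  0.00999782,  0.00783392],
       [ 0.01077641,  0.05859286,  0.9982238 ,  1.23551821],
       [ 0.        ,  0.        ,  0.        ,  1.        ]])}
t 0.1 tcp [ 0.167  -0.6018  0.2305] q [ 9.908e-01  1.350e-01 -1.000e-04 -8.000e-04] F [-0.7  0.2  0.3] w 0.0855
```

View pics/scene0.png

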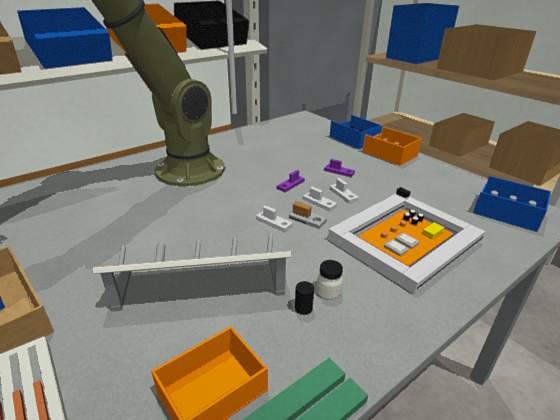

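View pics/top0.png

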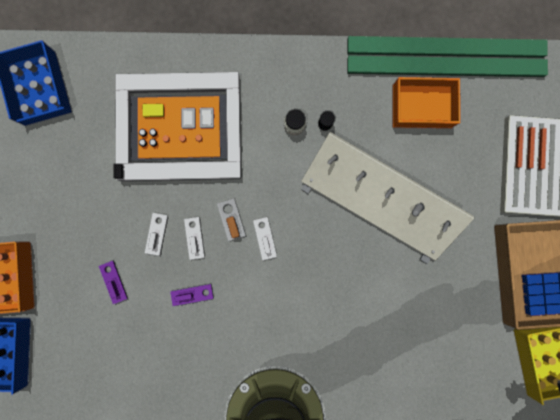

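```bash
python3 - <<'E'
from h import *
d=np.load("top0.npy"); ds=np.load("scene0.npy")
D={"top":d,"scene":ds}
for cam in ("top","scene"):
  for t in ("block","block_hole","plate1_hole","peg_thick_seat","peg1_seat","rail1","rail5","frame","jar","capacitor"):
    for l in nets.landmark_of(t,cam)[:6]:
        r,c=l["pixel"]
        print(cam,t,round(l["conf"],2),np.round([r,c],1),np.round(world(cam,D[cam],r,c),4))
st()
E
```

```text
top block 0.58 [227.6 234.7] [0.4574 0.1019 0.0432]
top block_hole 0.97 [209.4 228.5] [0.5029 0.1214 0.0014]
top plate1_hole 0.85 [215.9 158.6] [0.4841 0.291  0.0127]
top peg_thick_seat 0.67 [207.5 415.8] [ 0.507  -0.3113  0.116 ]
top peg1_seat 0.44 [223.7 443.2] [ 0.4721 -0.3836  0.0852]
top rail1 0.86 [169.7 173.9] [0.5953 0.2517 0.0364]
top rail1 0.68 [171.4 157.7] [0.5904 0.2903 0.0379]
top rail1 0.68 [173.8 193.2] [0.5861 0.205  0.0361]
top rail1 0.57 [169.6 223.5] [0.5973 0.1321 0.0364]
top rail1 0.55 [170.  208.1] [0.5959 0.1693 0.0356]
top rail5 0.86 [169.7 173.9] [0.5953 0.2517 0.0364]
top rail5 0.68 [171.4 157.7] [0.5904 0.2903 0.0379]
top rail5 0.68 [173.8 193.2] [0.5861 0.205  0.0361]
top rail5 0.57 [169.6 223.5] [0.5973 0.1321 0.0364]
top rail5 0.55 [170.  208.1] [0.5959 0.1693 0.0356]
top frame 0.72 [175.5 182.1] [0.5814 0.2315 0.037 ]
scene block 0.64 [218.7 299.8] [0.4725 0.0891 0.0091]
scene block_hole 0.86 [223.4 315.7] [0.5174 0.1069 0.0105]
scene plate1_hole 0.54 [195.3 350.3] [0.4657 0.2982 0.0076]
scene peg_thick_seat 0.44 [260.9 157.5] [ 0.5143 -0.3295  0.0966]
[... 357 characters left out ...]
0.46 [254.9 199.4] [ 0.5475 -0.2531  0.0961]
scene rail1 0.32 [287.9 323.7] [ 0.7253 -0.0646  0.03  ]
scene rail5 0.96 [227.3 341.4] [0.5961 0.121  0.0353]
scene rail5 0.69 [212.1 372.1] [0.5946 0.2415 0.0343]
scene rail5 0.67 [201.8 384.3] [0.5803 0.3103 0.0351]
scene rail5 0.46 [254.9 199.4] [ 0.5475 -0.2531  0.0961]
scene rail5 0.32 [287.9 323.7] [ 0.7253 -0.0646  0.03  ]
scene frame 0.84 [226.5 372.3] [0.6156 0.2237 0.0057]
scene frame 0.4 [206.5 328.2] [0.4742 0.1961 0.0097]
scene jar 0.59 [291.1 327.6] [ 0.7337 -0.061   0.0252]
scene capacitor 0.88 [306.2 301.4] [ 0.7311 -0.1312  0.0229]
t 1.1 tcp [ 0.1672 -0.6022  0.2313] q [ 0.9908  0.135   0.     -0.    ] F [ 0.3 -0.5  0.1] w 0.0858
```

```bash
cat > m1.py <<'E'
from h import *
for cam in ("top","scene"):
    d=np.load(cam+"0.npy"); im=cv2.imread(f"pics/{cam}0.png"); W=cloud(cam,d)
    X,Y,Z=W[...,0],W[...,1],W[...,2]
    # bench
    m=(X>.4)&(X<.5)&(Y>-.1)&(Y<.05); print(cam,"bench z",np.nanmedian(Z[m]),np.nanstd(Z[m]))
    # frame
    m=(Z>.03)&(Z<.042)&(X>.54)&(X<.9)&(Y>.04)&(Y<.42)
    pts=W[m]; print("frame top z",np.median(pts[:,2]))
    cv=cv2.minAreaRect((pts[:,:2]*1000).astype(np.float32)); print("frame rect",cv)
    # board
    m=(X>.4)&(X<.75)&(Y<-.05)&(Y>-.6)&(Z>.02)&(Z<.2)
    pts=W[m]; rng=np.random.default_rng(0); best=0
    for i in range(500):
        a=pts[rng.choice(len(pts),3,False)]; n=np.cross(a[1]-a[0],a[2]-a[0]); l=np.linalg.norm(n)
        if l<1e-6: continue
        n/=l; k=np.abs((pts-a[0])@n)<.003
        if k.sum()>best: best=k.sum(); B=k
    for _ in range(3):
        q=pts[B]; c0=q.mean(0); n=np.linalg.svd(q-c0,full_matrices=False)[2][2]; n*=np.sign(n[2]); dd=(pts-c0)@n; B=np.abs(dd)<.004
    print("plane n",n,"tilt",np.degrees(np.arccos(n[2])),"yaw",np.degrees(np.arctan2(-n[1],-n[0])),"cnt",B.sum(),"std",dd[B].std())
    ey=np.cross([0,0,1],-n); ey/=np.linalg.norm(ey)   # along row
    ey=np.cross(n,[0,0,1]);ey/=np.linalg.norm(ey)
    up=np.cross(ey,n); up*=np.sign(up[2]); ey=np.cross(n,up)
    q=pts[B]-c0; u=q@ey;v=q@up
    r=cv2.minAreaRect((np.stack([u,v],1)*1000).astype(np.float32)); print("board rect (row,up) mm",r,"range",u.min()*1e3,u.max()*1e3,v.min()*1e3,v.max()*1e3)
    print("c0",c0,"ey",ey,"up",up)
    bx=cv2.boxPoints(r)/1000; C=c0+np.mean([u.min(),u.max()])*ey+np.mean([v.min(),v.max()])*up
    k=(dd>.012)&(dd<.05); w=pts[k]-c0
    uu=w@ey; vv=w@up; hh=dd[k]
    order_=np.argsort(uu); g=np.split(order_,np.where(np.diff(uu[order_])>.02)[0]+1)
    for a in g:
        if len(a)<5: continue
        print("peg n",len(a),"u",np.round(uu[a].min()*1e3,1),np.round(uu[a].max()*1e3,1),"v",np.round(vv[a].min()*1e3,1),np.round(vv[a].max()*1e3,1),"med v",np.round(np.median(vv[a])*1e3,1),"h",np.round(hh[a].min()*1e3,1),np.round(hh[a].max()*1e3,1))
E
python3 m1.py
python3 - <<'E'
import cv2
im=cv2.imread("pics/top0.png")
cv2.imwrite("pics/c1.png",cv2.resize(im[190:310,90:290],None,fx=4,fy=4,interpolation=cv2.INTER_CUBIC))
cv2.imwrite("pics/c2.png",cv2.resize(im[125:265,295:480],None,fx=4,fy=4,interpolation=cv2.INTER_CUBIC))
E
```

```text
top bench z 0.0008406950925887724 0.008466543749465963
frame top z 0.0361123474407381
frame rect ((705.1448974609375, 246.354248046875), (261.4039001464844, 299.76507568359375), 1.8567209243774414)
plane n [-0.55777472  0.31974162  0.76593254] tilt 40.00997358403893 yaw -29.82327927150975 cnt 8408 std 0.0017543259788404852
board rect (row,up) mm ((-0.9230194091796875, -3.2997207641601562), (152.81585693359375, 379.8457336425781), 89.93531799316406) range -190.83821832625893 188.96135824804222 -79.89230411089609 73.08346894813846
c0 [ 0.53276634 -0.24936099  0.0736983 ] ey [4.97326493e-01 8.67563461e-01 2.77555756e-17] up [ 0.66449509 -0.38091854  0.64292095]
peg n 37 u -153.0 -140.7 v 22.6 31.2 med v 29.0 h 12.1 41.8
peg n 77 u -81.1 -62.3 v 19.6 36.5 med v 31.3 h 12.2 42.0
peg n 33 u -3.3 8.9 v 24.3 33.6 med v 28.9 h 12.4 40.2
peg n 35 u 71.7 83.6 v 24.3 32.1 med v 29.2 h 12.0 43.9
peg n 33 u 145.5 158.5 v 24.8 32.4 med v 29.3 h 12.0 45.4
scene bench z -0.0002380669402529123 0.009784162646662114
frame top z 0.035405013722400236
frame rect ((702.8541870117188, 245.3855438232422), (262.1690979003906, 306.12481689453125), 2.0934722423553467)
plane n [-0.00162416 -0.06473686  0.99790105] tilt 3.712913875199565 yaw 88.56282847459393 cnt 2837 std 0.0016582694652972746
board rect (row,up) mm ((-1.656463623046875, 178.4425048828125), (301.64373779296875, 590.678466796875), 9.778987884521484) range -136.47550274288085 190.5022384560939 -98.87043926779727 458.366077760064
c0 [ 0.60901793 -0.50438177  0.03397159] ey [-0.99968543  0.02508074  0.        ] up [0.0250281  0.99758714 0.06475723]
peg n 1807 u -139.1 207.4 v -97.8 397.7 med v -40.6 h 12.0 50.0
```

View pics/c1.png

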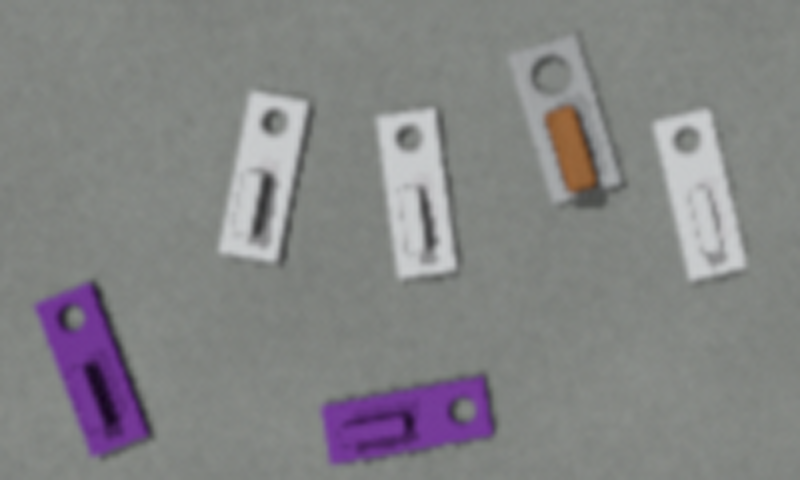

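View pics/c2.png

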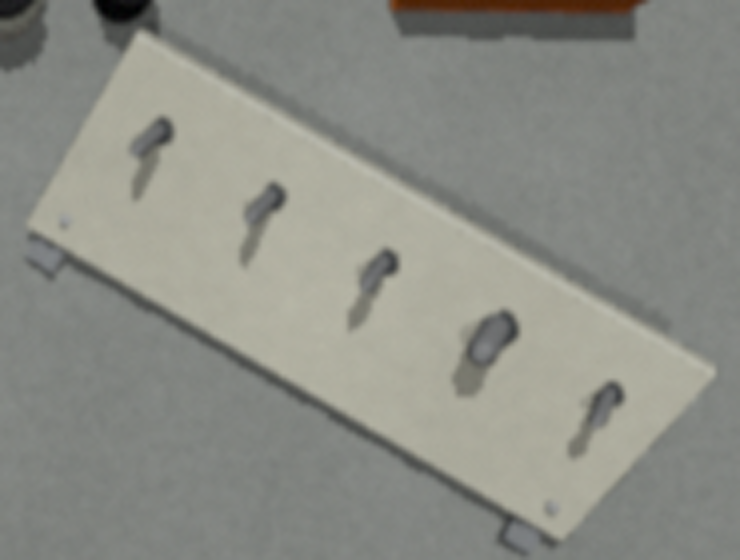

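```bash
cat > m2.py <<'E'
from h import *
from scipy.optimize import least_squares
n=np.array([-0.55777472,0.31974162,0.76593254]);n/=np.linalg.norm(n)
for cam in ("top","scene"):
    d=np.load(cam+"0.npy"); W=cloud(cam,d)
    c0=np.array([0.53276634,-0.24936099,0.0736983]); ey=np.array([.49732649,.86756346,0]); up=np.cross(ey,n);up*=np.sign(up[2])
    P=(W-c0).reshape(-1,3); P=P[~np.isnan(P[:,0])]
    u,v,h=P@ey,P@up,P@n
    k=(abs(h)<.012)&(abs(u)<.2)&(v>-.09)&(v<.085)
    # refit plane
    A=np.c_[u[k],v[k],np.ones(k.sum())]; s=np.linalg.lstsq(A,h[k],rcond=None)[0]
    res=h[k]-A@s; kk=np.abs(res)<.004; s=np.linalg.lstsq(A[kk],h[k][kk],rcond=None)[0]
    print(cam,"plane slope deg",np.degrees(s[:2]),"off mm",s[2]*1e3, kk.sum())
    hh=h-(np.c_[u,v,np.ones(len(u))]@s)
    kb=(abs(hh)<.004)&(abs(u)<.21)&(v>-.1)&(v<.09)
    print(" board u",np.percentile(u[kb],[.3,99.7])*1e3,"v",np.percentile(v[kb],[.3,99.7])*1e3, cv2.minAreaRect((np.c_[u,v][kb]*1000).astype(np.float32)))
    for uc,r in ((-.147,.005),(-.0717,.009),(.003,.005),(.078,.005),(.152,.005)):
        k=(abs(u-uc)<.02)&(abs(v-.028)<.03)&(hh>.008)&(hh<.037)
        f=lambda p:(np.hypot(u[k]-p[0]-p[2]*hh[k]*0,v[k]-p[1])-r)*1e3
        o=least_squares(f,[uc,.028,0],loss="soft_l1")
        print("  peg",np.round(o.x[:2]*1e3,2),"n",k.sum(),"rms",np.round(np.sqrt(np.mean(o.fun**2)),2), "u med",np.median(u[k])*1e3,"hmax",hh[(abs(u-uc)<.02)&(abs(v-.028)<.03)&(hh<.05)].max())
E
python3 m2.py
```

```text
top plane slope deg [ 0.008461  -0.0434507] off mm -0.04262115868862512 8451
 board u [-189.17979957  187.70636538] v [-94.78131825  71.54271407] ((-0.8867034912109375, -13.121902465820312), (379.7674560546875, 172.2360076904297), 0.22637341916561127)
  peg [-147.29   25.53] n 29 rms 1.22 u med -145.9500657729397 hmax 0.04185161755734472
  peg [-72.18  25.85] n 59 rms 1.66 u med -70.649179709554 hmax 0.04207686627975241
  peg [ 2.3  25.51] n 31 rms 1.43 u med 2.593672609999736 hmax 0.04027411610463623
  peg [77.35 25.54] n 31 rms 1.31 u med 77.15762092560604 hmax 0.04396883387771446
  peg [152.58  25.86] n 30 rms 1.23 u med 151.64296345250855 hmax 0.04543813086505169
scene plane slope deg [-0.20670453 -6.55001038] off mm 2.478821987785138 838
 board u [-190.41863897  185.15823209] v [25.63597134 72.497733  ] ((-1.8014678955078125, 48.81987380981445), (48.03922653198242, 377.79595947265625), 89.95227813720703)
  peg [-149.25   24.32] n 77 rms 1.41 u med -147.97257790096205 hmax 0.0378473068698807
  peg [-74.33  24.26] n 134 rms 1.32 u med -72.88380963442413 hmax 0.03870505876554582
  peg [ 0.49 24.41] n 69 rms 1.3 u med 0.9656073145478572 hmax 0.039177436590380144
  peg [75.65 24.58] n 66 rms 1.03 u med 75.72143493434 hmax 0.03991217403196168
  peg [150.41  24.55] n 65 rms 1.42 u med 150.38637882872433 hmax 0.04073519626933518
```

```bash
cat > m3.py <<'E'
from h import *
import sys
def objs(tag,areas):
  for cam in ("top","scene"):
    d=np.load(f"{cam}{tag}.npy"); im=cv2.imread(f"pics/{cam}{tag}.png"); W=cloud(cam,d)
    X,Y,Z=W[...,0],W[...,1],W[...,2]
    for name,(x0,x1,y0,y1) in areas.items():
        reg=(X>x0)&(X<x1)&(Y>y0)&(Y<y1)
        k=reg&(Z>.007)&(Z<.017)
        n,l,stt,cen=cv2.connectedComponentsWithStats((reg&(Z>.007)).astype(np.uint8))
        for i in range(1,n):
            if stt[i,4]<60: continue
            m=(l==i)
            lo=m&(Z<.018)
            P=W[m]; 
            r=cv2.minAreaRect((W[lo][:,:2]*1000).astype(np.float32))
            rt=cv2.minAreaRect((W[m&(Z>.032)][:,:2]*1000).astype(np.float32)) if (m&(Z>.032)).sum()>4 else None
            f=lambda r:None if r is None else [np.round(a,1).tolist() for a in r]
            print(cam,name,stt[i,4],"low",f(r),"zmed",round(float(np.median(Z[lo]))*1e3,1),"rib",f(rt), "zmax",round(float(P[:,2].max())*1e3,1))
if __name__=="__main__":
    objs("0",{"all":(.36,.545,0.0,.36)})
E
python3 m3.py; python3 - <<'E'
from h import *
for cam in ("top","scene"):
    d,_=None,None
    im,d=read_camera(cam)
    for l in nets.recognise("plate1_hole",cam): print(cam,round(l["conf"],2),np.round(l["rect"]))
E
```

```text
top all 633 low [[478.8, 114.3], [96.0, 44.3], 18.3] zmed 12.0 rib [[459.9, 108.0], [51.6, 19.8], 18.4] zmax 47.4
top all 584 low [[440.7, 297.2], [37.6, 100.3], 80.9] zmed 12.3 rib [[425.3, 299.9], [13.1, 39.3], 79.7] zmax 47.1
top all 575 low [[432.1, 203.9], [100.2, 37.0], 9.0] zmed 12.2 rib [[416.7, 201.4], [39.1, 12.9], 8.0] zmax 46.5
top all 563 low [[433.4, 32.2], [99.7, 38.9], 14.0] zmed 12.1 rib [[418.4, 26.8], [38.8, 11.7], 13.9] zmax 46.1
scene all 276 low [[440.4, 295.5], [39.9, 101.2], 81.9] zmed 11.3 rib [[424.2, 299.0], [16.8, 37.5], 83.5] zmax 42.1
scene all 308 low [[430.3, 201.8], [101.1, 38.0], 9.5] zmed 11.2 rib [[415.5, 198.4], [37.8, 18.0], 6.6] zmax 41.8
scene all 441 low [[477.6, 113.2], [96.2, 49.6], 17.4] zmed 11.2 rib [[459.0, 105.3], [51.3, 22.4], 16.2] zmax 44.4
scene all 369 low [[433.0, 29.2], [100.9, 38.9], 13.2] zmed 11.2 rib [[418.0, 25.5], [38.7, 14.8], 15.5] zmax 42.6
top 0.82 [145. 211. 168. 256.]
```

```bash
cat >> h.py <<'E'
def Rdown(az):  # tool x at azimuth az deg, z down
    a=np.radians(az); x=np.array([np.cos(a),np.sin(a),0]); z=np.array([0,0,-1.]); return np.c_[x,np.cross(z,x),z]
nb=np.array([-0.55777472,0.31974162,0.76593254]);nb/=np.linalg.norm(nb)
eyb=np.array([.49732649,.86756346,0])
upb=np.cross(eyb,nb); upb*=np.sign(upb[2])
Rboard=np.c_[upb,np.cross(-nb,upb),-nb]
def delta(p,Rt,s=None,p0=None,R0=None):
    if p0 is None:
        s=s or ctrl.get_state(); p0=np.array(s["tcp_pos"]); R0=R.from_quat(s["ee_rot"]).as_matrix()
    t=R0.T@(np.array(p)-p0)*100; a=R.from_matrix(R0.T@Rt).as_rotvec(degrees=True)
    print("dxyz cm",np.round(t,2),"axyz deg",np.round(a,2)," rows>=",round(max(np.linalg.norm(t)/5,np.linalg.norm(a)/8.59),1)); return t,a
E
python3 - <<'E'
from h import *
st(); print(ctrl.get_state()["joint_positions"])
delta([.45,-.3,.27],Rdown(17)); delta([.4592,.107,.15],Rdown(18.2),p0=np.array([.45,-.3,.27]),R0=Rdown(17)); print(Rboard)
E
```

```text
t 1.3 tcp [ 0.1671 -0.6022  0.2313] q [ 0.9909  0.135  -0.     -0.    ] F [-0.  -0.4 -0.3] w 0.0853
[ 1.40551917  0.50748267 -0.23757246  1.50020064  0.12569234  1.14890913
 -0.15477091]
dxyz cm [ 35.34 -21.56  -3.87] axyz deg [-0.   -0.   -1.49]  rows>= 8.3
dxyz cm [ 12.78 -38.65  12.  ] axyz deg [ 0.   0.  -1.2]  rows>= 8.5
[[ 6.64495085e-01 -4.97326491e-01  5.57774721e-01]
 [-3.80918542e-01 -8.67563459e-01 -3.19741620e-01]
 [ 6.42920944e-01  1.87260737e-09 -7.65932541e-01]]
```

Emit:
send_rows(series=[{"dx":35.3,"dy":-21.6,"dz":-3.9,"az":-1.5,"grip":0.8},{"dx":35.3,"dy":-21.6,"dz":-3.9,"az":-1.5,"grip":0.8},{"dx":35.3,"dy":-21.6,"dz":-3.9,"az":-1.5,"grip":0.8},{"dx":35.3,"dy":-21.6,"dz":-3.9,"az":-1.5,"grip":0.8},{"dx":35.3,"dy":-21.6,"dz":-3.9,"az":-1.5,"grip":0.8},{"dx":35.3,"dy":-21.6,"dz":-3.9,"az":-1.5,"grip":0.8},{"dx":35.3,"dy":-21.6,"dz":-3.9,"az":-1.5,"grip":0.8},{"dx":35.3,"dy":-21.6,"dz":-3.9,"az":-1.5,"grip":0.8},{"dx":35.3,"dy":-21.6,"dz":-3.9,"az":-1.5,"grip":0.8},{"dx":35.3,"dy":-21.6,"dz":-3.9,"az":-1.5,"grip":0.8}])

```text
$.series[0]: bad value
```

Emit:
send_rows(series=[{"dx":4.0,"dy":-2.4,"dz":-0.4,"ax":0,"ay":0,"az":-0.2,"grip":0.8}])

```text
clock: 1.4
tcp_pos: [0.1935, -0.5719, 0.234]
ee_rot: [0.991, 0.132, -0.002, 0.0]
ft_force: [0.9, -0.1, 1.3]
gripper_width: 0.0732
```

Emit:
send_rows(series=[{"dx":31.3,"dy":-19.2,"dz":-3.5,"ax":0,"ay":0,"az":-1.3,"grip":0.8},{"dx":31.3,"dy":-19.2,"dz":-3.5,"ax":0,"ay":0,"az":-1.3,"grip":0.8},{"dx":31.3,"dy":-19.2,"dz":-3.5,"ax":0,"ay":0,"az":-1.3,"grip":0.8},{"dx":31.3,"dy":-19.2,"dz":-3.5,"ax":0,"ay":0,"az":-1.3,"grip":0.8},{"dx":31.3,"dy":-19.2,"dz":-3.5,"ax":0,"ay":0,"az":-1.3,"grip":0.8},{"dx":31.3,"dy":-19.2,"dz":-3.5,"ax":0,"ay":0,"az":-1.3,"grip":0.8},{"dx":31.3,"dy":-19.2,"dz":-3.5,"ax":0,"ay":0,"az":-1.3,"grip":0.8},{"dx":31.3,"dy":-19.2,"dz":-3.5,"ax":0,"ay":0,"az":-1.3,"grip":0.8},{"dx":31.3,"dy":-19.2,"dz":-3.5,"ax":0,"ay":0,"az":-1.3,"grip":0.8},{"dx":31.3,"dy":-19.2,"dz":-3.5,"ax":0,"ay":0,"az":-1.3,"grip":0.8}])

```text
clock: 2.4
tcp_pos: [0.4483, -0.2991, 0.2702]
ee_rot: [0.989, 0.148, -0.0, 0.0]
ft_force: [-0.4, -0.7, -0.7]
gripper_width: 0.0681
```

Emit:
send_rows(series=[{"dx":12.9,"dy":-38.6,"dz":10,"ax":0,"ay":0,"az":-1.2,"grip":0.8},{"dx":12.9,"dy":-38.6,"dz":10,"ax":0,"ay":0,"az":-1.2,"grip":0.8},{"dx":12.9,"dy":-38.6,"dz":10,"ax":0,"ay":0,"az":-1.2,"grip":0.8},{"dx":12.9,"dy":-38.6,"dz":10,"ax":0,"ay":0,"az":-1.2,"grip":0.8},{"dx":12.9,"dy":-38.6,"dz":10,"ax":0,"ay":0,"az":-1.2,"grip":0.8},{"dx":12.9,"dy":-38.6,"dz":10,"ax":0,"ay":0,"az":-1.2,"grip":0.8},{"dx":12.9,"dy":-38.6,"dz":10,"ax":0,"ay":0,"az":-1.2,"grip":0.8},{"dx":12.9,"dy":-38.6,"dz":10,"ax":0,"ay":0,"az":-1.2,"grip":0.8},{"dx":12.9,"dy":-38.6,"dz":10,"ax":0,"ay":0,"az":-1.2,"grip":0.8},{"dx":12.9,"dy":-38.6,"dz":10,"ax":0,"ay":0,"az":-1.2,"grip":0.8}])

```text
clock: 3.4
tcp_pos: [0.4587, 0.1096, 0.1697]
ee_rot: [0.987, 0.16, -0.0, -0.0]
ft_force: [0.4, 1.3, 1.0]
gripper_width: 0.0681
```

```bash
python3 - <<'E'
from h import *
s=st(); print(np.round(s["joint_positions"],2))
im,d=read_camera("scene"); cv2.imwrite("pics/scene1.png",im); np.save("scene1.npy",d)
delta([.4592,.107,.06],Rdown(18.2))
delta([.4592,.107,.017],Rdown(18.2))
E
```

```text
t 3.4 tcp [0.4587 0.1096 0.1697] q [ 9.872e-01  1.597e-01 -4.000e-04 -4.000e-04] F [0.4 1.3 1. ] w 0.0681
[ 0.07  0.36 -0.48  1.98  0.22  0.85 -1.78]
dxyz cm [ 0.02  0.05 10.99] axyz deg [0.02 0.06 0.04]  rows>= 2.2
dxyz cm [ 0.03  0.04 15.29] axyz deg [0.02 0.06 0.04]  rows>= 3.1
```

View pics/scene1.png

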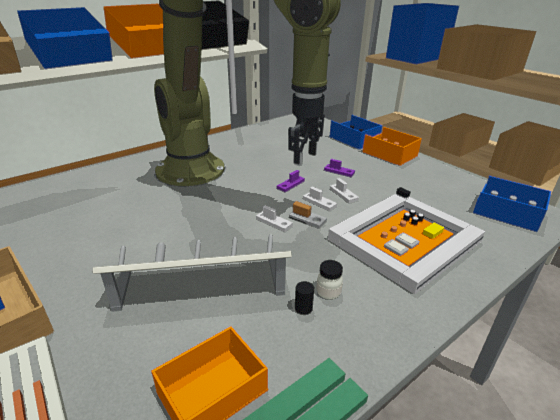

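Emit:
send_rows(series=[{"dx":0,"dy":0.1,"dz":5,"ax":0,"ay":0,"az":0,"grip":0.8},{"dx":0,"dy":0.1,"dz":10,"ax":0,"ay":0,"az":0,"grip":0.8},{"dx":0,"dy":0.1,"dz":13,"ax":0,"ay":0,"az":0,"grip":0.8},{"dx":0,"dy":0.1,"dz":15.2,"ax":0,"ay":0,"az":0,"grip":0.8},{"dx":0,"dy":0.1,"dz":15.2,"ax":0,"ay":0,"az":0,"grip":0.8},{"dx":0,"dy":0.1,"dz":15.2,"ax":0,"ay":0,"az":0,"grip":0.8}])

```text
clock: 4.05
tcp_pos: [0.4597, 0.1052, 0.0187]
ee_rot: [0.988, 0.157, -0.0, 0.001]
ft_force: [0.1, -0.1, 0.1]
gripper_width: 0.0684
```

```bash
python3 - <<'E'
from h import *
st()
im,d=read_camera("scene"); cv2.imwrite("pics/s2.png",cv2.resize(im[130:270,230:410],None,fx=4,fy=4,interpolation=cv2.INTER_CUBIC))
delta([.4592,.107,.017],Rdown(18.2))
E
```

```text
t 4.05 tcp [0.4597 0.1052 0.0187] q [ 9.876e-01  1.570e-01 -2.000e-04  6.000e-04] F [ 0.1 -0.1  0.1] w 0.0684
dxyz cm [-0.06 -0.15  0.23] axyz deg [ 0.05 -0.06 -0.12]  rows>= 0.1
```

View pics/s2.png

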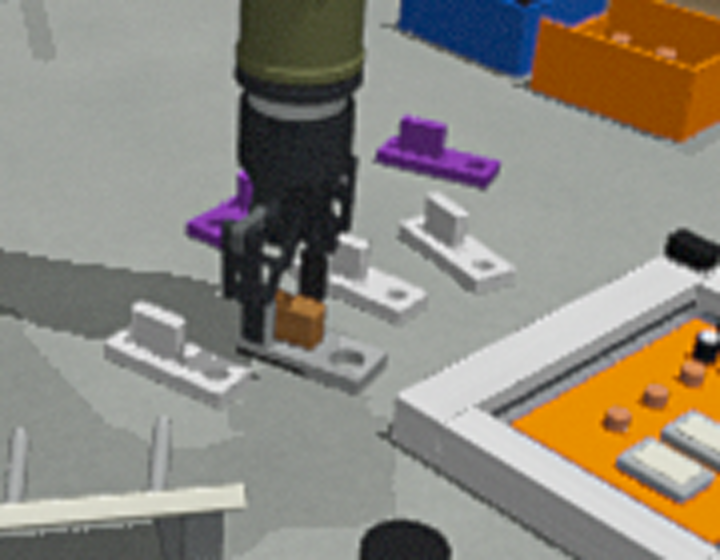

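Emit:
send_rows(series=[{"dx":0,"dy":-0.1,"dz":0.1,"ax":0,"ay":0,"az":0,"grip":0.8},{"dx":0,"dy":-0.1,"dz":0.1,"ax":0,"ay":0,"az":0,"grip":0},{"dx":0,"dy":-0.1,"dz":0.1,"ax":0,"ay":0,"az":0,"grip":0},{"dx":0,"dy":-0.1,"dz":0.1,"ax":0,"ay":0,"az":0,"grip":0},{"dx":0,"dy":-0.1,"dz":0.1,"ax":0,"ay":0,"az":0,"grip":0},{"dx":0,"dy":-0.1,"dz":0.1,"ax":0,"ay":0,"az":0,"grip":0},{"dx":0,"dy":-0.1,"dz":0.1,"ax":0,"ay":0,"az":0,"grip":0},{"dx":0,"dy":-0.1,"dz":0.1,"ax":0,"ay":0,"az":0,"grip":0}], squeeze=70)

```text
clock: 4.9
tcp_pos: [0.4592, 0.108, 0.0179]
ee_rot: [0.987, 0.158, 0.0, 0.0]
ft_force: [-0.3, -1.0, 7.1]
gripper_width: 0.0187
```

```bash
python3 - <<'E'
from h import *
s=st(); R0=R.from_quat(s["ee_rot"]).as_matrix(); print("az",np.degrees(np.arctan2(R0[1,0],R0[0,0])))
E
```

```text
t 4.9 tcp [0.4592 0.108  0.0179] q [9.874e-01 1.583e-01 4.000e-04 2.000e-04] F [-0.3 -1.   7.1] w 0.0187
az 18.216087312233185
```

Emit:
send_rows(series=[{"dx":0,"dy":0,"dz":-3,"ax":0,"ay":0,"az":0,"grip":0},{"dx":0,"dy":0,"dz":-7,"ax":0,"ay":0,"az":0,"grip":0},{"dx":0,"dy":0,"dz":-11,"ax":0,"ay":0,"az":0,"grip":0},{"dx":0,"dy":0,"dz":-11,"ax":0,"ay":0,"az":0,"grip":0},{"dx":0,"dy":0,"dz":-11,"ax":0,"ay":0,"az":0,"grip":0}])

```text
clock: 5.4
tcp_pos: [0.4592, 0.1078, 0.1277]
ee_rot: [0.987, 0.158, 0.001, 0.0]
ft_force: [-1.0, 0.2, -3.0]
gripper_width: 0.0184
```

```bash
python3 - <<'E'
from h import *
s=st(); delta([.5928,.2916,.10],Rdown(91.95))
E
```

```text
t 5.4 tcp [0.4592 0.1078 0.1277] q [9.874e-01 1.581e-01 7.000e-04 2.000e-04] F [-1.   0.2 -3. ] w 0.0184
dxyz cm [ 18.43 -13.29   2.78] axyz deg [ 8.000e-02 -5.000e-02 -7.376e+01]  rows>= 8.6
```

Emit:
send_rows(series=[{"dx":4,"dy":-3,"dz":-1,"ax":0,"ay":0,"az":-8,"grip":0},{"dx":8,"dy":-6,"dz":-1,"ax":0,"ay":0,"az":-16,"grip":0},{"dx":12,"dy":-9,"dz":-1,"ax":0,"ay":0,"az":-24,"grip":0},{"dx":16,"dy":-12,"dz":0,"ax":0,"ay":0,"az":-32,"grip":0},{"dx":18.4,"dy":-13.3,"dz":0,"ax":0,"ay":0,"az":-40,"grip":0},{"dx":18.4,"dy":-13.3,"dz":1,"ax":0,"ay":0,"az":-48,"grip":0},{"dx":18.4,"dy":-13.3,"dz":2,"ax":0,"ay":0,"az":-56,"grip":0},{"dx":18.4,"dy":-13.3,"dz":2.8,"ax":0,"ay":0,"az":-64,"grip":0},{"dx":18.4,"dy":-13.3,"dz":2.8,"ax":0,"ay":0,"az":-72,"grip":0},{"dx":18.4,"dy":-13.3,"dz":2.8,"ax":0,"ay":0,"az":-73.8,"grip":0}])

```text
clock: 6.4
tcp_pos: [0.591, 0.2911, 0.0961]
ee_rot: [0.693, 0.721, -0.002, -0.001]
ft_force: [-0.1, 0.0, -1.7]
gripper_width: 0.0188
```

```bash
python3 - <<'E'
from h import *
s=st(); print(np.round(s["joint_positions"],2)); delta([.5928,.2916,.060],Rdown(91.95))
for c in ("scene","top"):
    im,d=read_camera(c); cv2.imwrite(f"pics/{c}2.png",im); np.save(f"{c}2.npy",d)
im=np.vstack([cv2.resize(cv2.imread("pics/scene2.png")[120:270,260:460],None,fx=3,fy=2.0),cv2.resize(cv2.imread("pics/top2.png")[60:260,80:280],(600,290))])
cv2.imwrite("pics/s3.png",im)
E
```

```text
t 6.4 tcp [0.591  0.2911 0.0961] q [ 0.6932  0.7207 -0.0022 -0.0009] F [-0.1  0.  -1.7] w 0.0188
[-0.08  0.78 -0.76  1.56  0.59  1.05 -0.96]
dxyz cm [0.04 0.2  3.61] axyz deg [-0.25  0.1   0.28]  rows>= 0.7
```

View pics/s3.png

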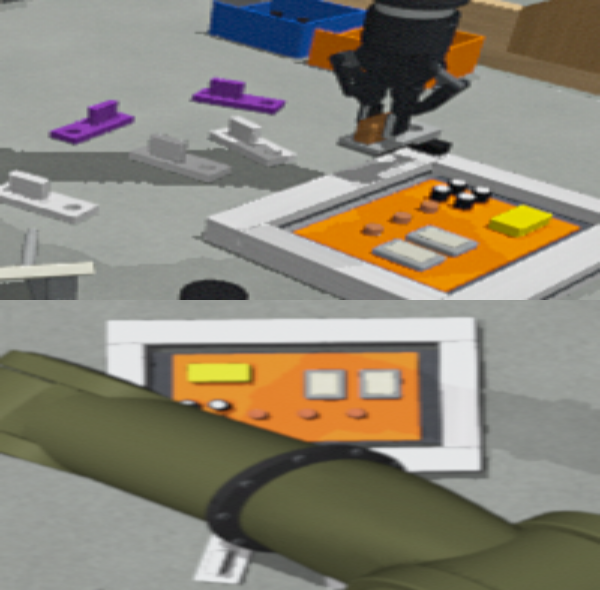

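Emit:
send_rows(series=[{"dx":0,"dy":0.2,"dz":2,"ax":-0.2,"ay":0.1,"az":0.2,"grip":0},{"dx":0,"dy":0.2,"dz":3.3,"ax":-0.2,"ay":0.1,"az":0.2,"grip":0},{"dx":0,"dy":0.2,"dz":3.8,"ax":-0.2,"ay":0.1,"az":0.2,"grip":0},{"dx":0,"dy":0.2,"dz":3.8,"ax":-0.2,"ay":0.1,"az":0.2,"grip":0},{"dx":0,"dy":0.2,"dz":3.8,"ax":-0.2,"ay":0.1,"az":0.2,"grip":0}])

```text
clock: 7.0
tcp_pos: [0.5943, 0.2923, 0.0617]
ee_rot: [0.696, 0.718, 0.002, 0.001]
ft_force: [0.2, 0.2, -1.4]
gripper_width: 0.0187
```

```bash
python3 - <<'E'
from h import *
s=st();  delta([.5928,.2916,.054],Rdown(91.95))
E
```

```text
t 7.0 tcp [0.5943 0.2923 0.0617] q [6.959e-01 7.181e-01 2.100e-03 5.000e-04] F [ 0.2  0.2 -1.4] w 0.0187
dxyz cm [-0.07 -0.15  0.77] axyz deg [ 0.22 -0.12 -0.15]  rows>= 0.2
```

Emit:
send_rows(series=[{"dx":0,"dy":-0.1,"dz":0.2,"ax":0.1,"ay":-0.1,"az":-0.1,"grip":0},{"dx":0,"dy":-0.1,"dz":0.4,"ax":0.1,"ay":-0.1,"az":-0.1,"grip":0},{"dx":0,"dy":-0.1,"dz":0.4,"ax":0.1,"ay":-0.1,"az":-0.1,"grip":0}])

```text
clock: 7.3
tcp_pos: [0.5932, 0.2919, 0.0573]
ee_rot: [0.695, 0.719, 0.001, 0.001]
ft_force: [0.3, 0.3, -1.6]
gripper_width: 0.0184
```

Emit:
send_rows(series=[{"dx":0,"dy":0,"dz":0.2,"ax":0,"ay":0,"az":0,"grip":0},{"dx":0,"dy":0,"dz":0.2,"ax":0,"ay":0,"az":0,"grip":0}])

```text
clock: 7.5
tcp_pos: [0.5931, 0.2918, 0.0551]
ee_rot: [0.695, 0.719, 0.0, 0.001]
ft_force: [0.2, 0.3, -2.4]
gripper_width: 0.0183
```

Emit:
send_rows(series=[{"dx":0,"dy":0,"dz":0.1,"ax":0,"ay":0,"az":0,"grip":0},{"dx":0,"dy":0,"dz":0.1,"ax":0,"ay":0,"az":0,"grip":0}])

```text
clock: 7.7
tcp_pos: [0.5932, 0.2919, 0.0542]
ee_rot: [0.695, 0.719, 0.001, 0.001]
ft_force: [-0.8, 1.6, -2.5]
gripper_width: 0.0183
```

Emit:
send_rows(series=[{"dx":0,"dy":0,"dz":0.1,"ax":0,"ay":0,"az":0,"grip":0},{"dx":0,"dy":0,"dz":0.1,"ax":0,"ay":0,"az":0,"grip":0}])

```text
clock: 7.9
tcp_pos: [0.5933, 0.292, 0.054]
ee_rot: [0.695, 0.719, 0.001, 0.001]
ft_force: [-1.2, -1.5, 4.1]
gripper_width: 0.0189
```

Emit:
send_rows(series=[{"dx":0,"dy":0,"dz":0.06,"ax":0,"ay":0,"az":0,"grip":0},{"dx":0,"dy":0,"dz":0.06,"ax":0,"ay":0,"az":0,"grip":0}])

```text
clock: 8.1
tcp_pos: [0.5933, 0.292, 0.0539]
ee_rot: [0.695, 0.719, 0.001, 0.001]
ft_force: [-1.9, -2.2, 8.6]
gripper_width: 0.0191
```

```bash
python3 - <<'E'
from h import *
s=st(); print(s["wrist_torque"])
E
```

```text
t 8.1 tcp [0.5933 0.292  0.0539] q [0.6953 0.7188 0.0009 0.0009] F [-1.9 -2.2  8.6] w 0.0191
[-0.54466114  0.77212746  0.04375097]
```

Emit:
send_rows(series=[{"dx":-0.5,"dy":0,"dz":0.02,"ax":0,"ay":0,"az":0,"grip":0},{"dx":-1.2,"dy":0,"dz":0.02,"ax":0,"ay":0,"az":0,"grip":0},{"dx":-2,"dy":0,"dz":0.02,"ax":0,"ay":0,"az":0,"grip":0}])

```text
clock: 8.4
tcp_pos: [0.5946, 0.2747, 0.054]
ee_rot: [0.695, 0.719, 0.003, -0.0]
ft_force: [1.0, 5.0, 5.8]
gripper_width: 0.0187
```

Emit:
send_rows(series=[{"dx":-0.8,"dy":0,"dz":0,"ax":0,"ay":0,"az":0,"grip":0},{"dx":-1.6,"dy":0,"dz":0,"ax":0,"ay":0,"az":0,"grip":0},{"dx":-2.4,"dy":0,"dz":0,"ax":0,"ay":0,"az":0,"grip":0}])

```text
clock: 8.7
tcp_pos: [0.5956, 0.2503, 0.0541]
ee_rot: [0.695, 0.719, 0.003, 0.0]
ft_force: [-0.4, 5.8, 6.7]
gripper_width: 0.0187
```

Emit:
send_rows(series=[{"dx":-0.8,"dy":0,"dz":0.03,"ax":0,"ay":0,"az":0,"grip":0},{"dx":-1.6,"dy":0,"dz":0.03,"ax":0,"ay":0,"az":0,"grip":0},{"dx":-2.4,"dy":0,"dz":0.03,"ax":0,"ay":0,"az":0,"grip":0},{"dx":-3.2,"dy":0,"dz":0.03,"ax":0,"ay":0,"az":0,"grip":0}])

```text
clock: 9.1
tcp_pos: [0.5969, 0.2189, 0.0541]
ee_rot: [0.695, 0.719, 0.004, 0.0]
ft_force: [0.5, 6.5, 7.5]
gripper_width: 0.0188
```

Emit:
send_rows(series=[{"dx":-0.8,"dy":0,"dz":0.02,"ax":0,"ay":0,"az":0,"grip":0},{"dx":-1.6,"dy":0,"dz":0.02,"ax":0,"ay":0,"az":0,"grip":0},{"dx":-2.4,"dy":0,"dz":0.02,"ax":0,"ay":0,"az":0,"grip":0}])

```text
clock: 9.4
tcp_pos: [0.5979, 0.1953, 0.054]
ee_rot: [0.695, 0.719, 0.004, 0.0]
ft_force: [0.5, 7.7, 8.3]
gripper_width: 0.0189
```

Emit:
send_rows(series=[{"dx":-0.8,"dy":-0.05,"dz":0.02,"ax":0,"ay":0,"az":0,"grip":0},{"dx":-1.6,"dy":-0.1,"dz":0.02,"ax":0,"ay":0,"az":0,"grip":0},{"dx":-2.4,"dy":-0.15,"dz":0.02,"ax":0,"ay":0,"az":0,"grip":0},{"dx":-3.2,"dy":-0.2,"dz":0.02,"ax":0,"ay":0,"az":0,"grip":0}])

```text
clock: 9.8
tcp_pos: [0.5974, 0.1636, 0.0541]
ee_rot: [0.695, 0.719, 0.005, 0.0]
ft_force: [1.6, 7.5, 10.1]
gripper_width: 0.0192
```

Emit:
send_rows(series=[{"dx":-0.8,"dy":0,"dz":0.01,"ax":0,"ay":0,"az":0,"grip":0},{"dx":-1.6,"dy":0,"dz":0.01,"ax":0,"ay":0,"az":0,"grip":0},{"dx":-2.4,"dy":0,"dz":0.01,"ax":0,"ay":0,"az":0,"grip":0}])

```text
clock: 10.1
tcp_pos: [0.5983, 0.1398, 0.0541]
ee_rot: [0.695, 0.719, 0.005, 0.0]
ft_force: [1.1, 7.6, 10.3]
gripper_width: 0.0188
```

Emit:
send_rows(series=[{"dx":-0.8,"dy":0,"dz":0,"ax":0,"ay":0,"az":0,"grip":0},{"dx":-1.5,"dy":0,"dz":0,"ax":0,"ay":0,"az":0,"grip":0},{"dx":-1.5,"dy":0,"dz":0,"ax":0,"ay":0,"az":0,"grip":0}])

```text
clock: 10.4
tcp_pos: [0.599, 0.1234, 0.054]
ee_rot: [0.695, 0.719, 0.004, 0.001]
ft_force: [0.4, 5.1, 12.2]
gripper_width: 0.0189
```

Emit:
send_rows(series=[{"dx":0.4,"dy":0,"dz":0,"ax":0,"ay":0,"az":0,"grip":0},{"dx":1.2,"dy":0,"dz":0,"ax":0,"ay":0,"az":0,"grip":0},{"dx":2,"dy":0,"dz":0,"ax":0,"ay":0,"az":0,"grip":0}])

```text
clock: 10.7
tcp_pos: [0.5992, 0.1353, 0.0539]
ee_rot: [0.697, 0.717, -0.0, 0.005]
ft_force: [1.7, -13.7, 19.6]
gripper_width: 0.0189
```

Emit:
send_rows(series=[{"dx":0.5,"dy":0,"dz":-0.1,"ax":0,"ay":0,"az":0,"grip":0},{"dx":1,"dy":0,"dz":-0.13,"ax":0,"ay":0,"az":0,"grip":0}])

```text
clock: 10.9
tcp_pos: [0.5973, 0.1484, 0.054]
ee_rot: [0.696, 0.718, 0.0, 0.003]
ft_force: [1.2, -6.2, 8.3]
gripper_width: 0.0191
```

Emit:
send_rows(series=[{"dx":0.8,"dy":0,"dz":-0.01,"ax":0,"ay":0,"az":0,"grip":0},{"dx":1.6,"dy":0,"dz":-0.01,"ax":0,"ay":0,"az":0,"grip":0}])

```text
clock: 11.1
tcp_pos: [0.5969, 0.1638, 0.054]
ee_rot: [0.696, 0.718, -0.0, 0.003]
ft_force: [0.5, -7.9, 9.3]
gripper_width: 0.0189
```

Emit:
send_rows(series=[{"dx":0.8,"dy":0,"dz":0,"ax":0,"ay":0,"az":0,"grip":0},{"dx":1.6,"dy":0,"dz":0,"ax":0,"ay":0,"az":0,"grip":0},{"dx":2.4,"dy":0,"dz":0,"ax":0,"ay":0,"az":0,"grip":0}])

```text
clock: 11.4
tcp_pos: [0.5961, 0.1879, 0.054]
ee_rot: [0.696, 0.718, -0.0, 0.003]
ft_force: [1.2, -7.2, 10.6]
gripper_width: 0.0187
```

Emit:
send_rows(series=[{"dx":0.8,"dy":0,"dz":0,"ax":0,"ay":0,"az":0,"grip":0},{"dx":1.6,"dy":0,"dz":0,"ax":0,"ay":0,"az":0,"grip":0},{"dx":2.4,"dy":0,"dz":0,"ax":0,"ay":0,"az":0,"grip":0}])

```text
clock: 11.7
tcp_pos: [0.5954, 0.2119, 0.054]
ee_rot: [0.696, 0.718, -0.0, 0.003]
ft_force: [-0.5, -6.8, 10.5]
gripper_width: 0.0185
```

Emit:
send_rows(series=[{"dx":0.8,"dy":0,"dz":-0.02,"ax":0,"ay":0,"az":0,"grip":0},{"dx":1.6,"dy":0,"dz":-0.02,"ax":0,"ay":0,"az":0,"grip":0},{"dx":2.4,"dy":0,"dz":-0.02,"ax":0,"ay":0,"az":0,"grip":0}])

```text
clock: 12.0
tcp_pos: [0.5944, 0.2362, 0.054]
ee_rot: [0.696, 0.718, -0.0, 0.003]
ft_force: [0.8, -6.4, 8.7]
gripper_width: 0.0185
```

Emit:
send_rows(series=[{"dx":0.8,"dy":0,"dz":-0.01,"ax":0,"ay":0,"az":0,"grip":0},{"dx":1.6,"dy":0,"dz":-0.01,"ax":0,"ay":0,"az":0,"grip":0},{"dx":2.4,"dy":0,"dz":-0.01,"ax":0,"ay":0,"az":0,"grip":0}])

```text
clock: 12.3
tcp_pos: [0.5935, 0.2604, 0.054]
ee_rot: [0.696, 0.718, -0.0, 0.002]
ft_force: [0.4, -6.8, 6.4]
gripper_width: 0.019
```

Emit:
send_rows(series=[{"dx":0.8,"dy":0,"dz":0,"ax":0,"ay":0,"az":0,"grip":0},{"dx":1.6,"dy":0,"dz":0,"ax":0,"ay":0,"az":0,"grip":0}])

```text
clock: 12.5
tcp_pos: [0.593, 0.2763, 0.054]
ee_rot: [0.696, 0.718, -0.0, 0.002]
ft_force: [0.1, -6.5, 7.4]
gripper_width: 0.0187
```

Emit:
send_rows(series=[{"dx":0.8,"dy":0,"dz":0.02,"ax":0,"ay":0,"az":0,"grip":0},{"dx":1.6,"dy":0,"dz":0.02,"ax":0,"ay":0,"az":0,"grip":0},{"dx":2,"dy":0,"dz":0.02,"ax":0,"ay":0,"az":0,"grip":0},{"dx":2,"dy":0,"dz":0.02,"ax":0,"ay":0,"az":0,"grip":0}])

```text
clock: 12.9
tcp_pos: [0.5923, 0.2977, 0.054]
ee_rot: [0.696, 0.718, 0.001, 0.002]
ft_force: [1.1, -3.0, 5.9]
gripper_width: 0.0189
```

```bash
cat >> h.py <<'E'
c0b=np.array([0.53276634,-0.24936099,0.0736983])-0.00024*nb
def seat(u,h=6.,v=25.3): return c0b+u/1e3*eyb+v/1e3*upb+h/1e3*nb
E
python3 - <<'E'
from h import *
s=st(); delta(np.array(s["tcp_pos"])+[-.02,0,.12],Rdown(91.95))
p=[.50,.05,.27]; delta(p,Rdown(20),p0=np.array(s["tcp_pos"])+[0,0,.12],R0=Rdown(91.95))
hole=np.array([.0477,0,.0119])
for h in (80,56): 
    t=seat(-73.5,h)-Rboard@hole; print(t, "seat",seat(-73.5,6))
    delta(t,Rboard,p0=np.array(p),R0=Rdown(20))
E
```

```text
t 12.9 tcp [0.5923 0.2977 0.054 ] q [0.6956 0.7184 0.0008 0.002 ] F [ 1.1 -3.   5.9] w 0.0189
dxyz cm [  0.04  -1.95 -12.01] axyz deg [ 0.22  0.1  -0.1 ]  rows>= 2.4
dxyz cm [-24.44 -10.06  -9.6 ] axyz deg [ 0.    0.   71.95]  rows>= 8.4
[ 0.43020252 -0.27528681  0.12950225] seat [ 0.50981179 -0.32092243  0.09437597]
dxyz cm [-17.68  28.18  14.05] axyz deg [-17.38  37.42  47.73]  rows>= 7.3
[ 0.44358912 -0.28296061  0.11111987] seat [ 0.50981179 -0.32092243  0.09437597]
dxyz cm [-16.69  29.36  15.89] axyz deg [-17.38  37.42  47.73]  rows>= 7.5
```

Emit:
send_rows(series=[{"dx":0,"dy":0,"dz":-2,"ax":0,"ay":0,"az":0,"grip":0},{"dx":0,"dy":0,"dz":-6,"ax":0,"ay":0,"az":0,"grip":0},{"dx":0,"dy":0,"dz":-10,"ax":0,"ay":0,"az":0,"grip":0},{"dx":0,"dy":0,"dz":-12,"ax":0,"ay":0,"az":0,"grip":0},{"dx":0,"dy":0,"dz":-12,"ax":0,"ay":0,"az":0,"grip":0}])

```text
clock: 13.4
tcp_pos: [0.5919, 0.2996, 0.1763]
ee_rot: [0.695, 0.719, 0.003, 0.001]
ft_force: [0.5, -0.4, -2.5]
gripper_width: 0.0189
```

Emit:
send_rows(series=[{"dx":-3,"dy":-1,"dz":-2,"ax":0,"ay":0,"az":8,"grip":0},{"dx":-6,"dy":-2,"dz":-4,"ax":0,"ay":0,"az":16,"grip":0},{"dx":-9,"dy":-4,"dz":-6,"ax":0,"ay":0,"az":24,"grip":0},{"dx":-12,"dy":-5,"dz":-8,"ax":0,"ay":0,"az":32,"grip":0},{"dx":-15,"dy":-6,"dz":-9.6,"ax":0,"ay":0,"az":40,"grip":0},{"dx":-18,"dy":-8,"dz":-9.6,"ax":0,"ay":0,"az":48,"grip":0},{"dx":-21,"dy":-9,"dz":-9.6,"ax":0,"ay":0,"az":56,"grip":0},{"dx":-24.4,"dy":-10,"dz":-9.6,"ax":0,"ay":0,"az":64,"grip":0},{"dx":-24.4,"dy":-10,"dz":-9.6,"ax":0,"ay":0,"az":72,"grip":0},{"dx":-24.4,"dy":-10,"dz":-9.6,"ax":0,"ay":0,"az":72,"grip":0}])

```text
clock: 14.4
tcp_pos: [0.498, 0.0498, 0.2677]
ee_rot: [0.985, 0.17, -0.0, 0.001]
ft_force: [0.7, 1.0, -2.1]
gripper_width: 0.0186
```

```bash
python3 - <<'E'
from h import *
s=st(); print(np.round(s["joint_positions"],2))
hole=np.array([.0477,0,.0119])
delta(seat(-73.5,90)-Rboard@hole,Rboard)
E
```

```text
t 14.4 tcp [0.498  0.0498 0.2677] q [ 9.854e-01  1.704e-01 -3.000e-04  5.000e-04] F [ 0.7  1.  -2.1] w 0.0186
[ 0.27  0.31 -0.57  1.76  0.18  1.13 -1.59]
dxyz cm [-17.71  27.84  13.09] axyz deg [-17.18  37.47  47.4 ]  rows>= 7.3
```

Emit:
send_rows(series=[{"dx":-2,"dy":4,"dz":0,"ax":-2,"ay":4.7,"az":6,"grip":0},{"dx":-4,"dy":8,"dz":0,"ax":-4,"ay":9.4,"az":12,"grip":0},{"dx":-7,"dy":12,"dz":1,"ax":-6.4,"ay":14,"az":18,"grip":0},{"dx":-10,"dy":16,"dz":3,"ax":-8.6,"ay":18.7,"az":24,"grip":0},{"dx":-13,"dy":20,"dz":6,"ax":-10.7,"ay":23.4,"az":30,"grip":0},{"dx":-16,"dy":24,"dz":9,"ax":-12.9,"ay":28,"az":36,"grip":0},{"dx":-17.7,"dy":27.8,"dz":11,"ax":-15,"ay":32.8,"az":41.5,"grip":0},{"dx":-17.7,"dy":27.8,"dz":13,"ax":-17.2,"ay":37.5,"az":47.4,"grip":0},{"dx":-17.7,"dy":27.8,"dz":13,"ax":-17.2,"ay":37.5,"az":47.4,"grip":0},{"dx":-17.7,"dy":27.8,"dz":13,"ax":-17.2,"ay":37.5,"az":47.4,"grip":0}])

```text
clock: 15.4
tcp_pos: [0.433, -0.2646, 0.1907]
ee_rot: [0.943, -0.189, 0.262, 0.082]
ft_force: [0.9, -0.4, -2.0]
gripper_width: 0.019
```

```bash
python3 - <<'E'
from h import *
s=st(); print(np.round(s["joint_positions"],2))
hole=np.array([.0477,0,.0119])
delta(seat(-73.5,52)-Rboard@hole,Rboard)
im,d=read_camera("scene"); cv2.imwrite("pics/s4.png",cv2.resize(im[120:330,60:340],None,fx=2.8,fy=2.8,interpolation=cv2.INTER_CUBIC))
E
```

```text
t 15.4 tcp [ 0.433  -0.2646  0.1907] q [ 0.9429 -0.1887  0.262   0.0821] F [ 0.9 -0.4 -2. ] w 0.019
[ 1.08  0.22 -0.71  2.36  1.31  0.19 -2.79]
dxyz cm [-2.71  0.82  8.11] axyz deg [-1.08  8.1   6.97]  rows>= 1.7
```

View pics/s4.png

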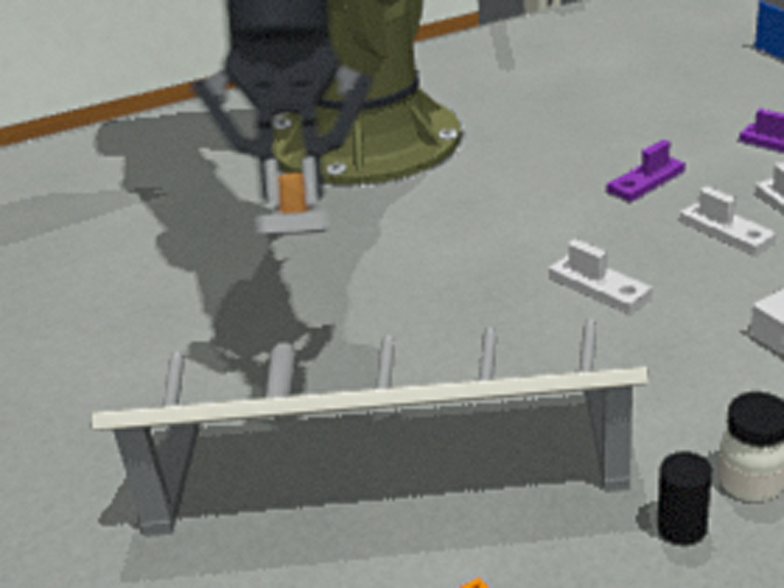

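```bash
python3 - <<'E'
from h import *
s=st()
delta([.45,-.06,.16],Rdown(-10))
E
```

```text
t 15.45 tcp [ 0.4295 -0.2719  0.1901] q [ 0.941  -0.1971  0.2619  0.0838] F [-0.7 -1.5 -2.3] w 0.0188
dxyz cm [ -6.91 -20.26  -2.03] axyz deg [  7.06 -31.2  -13.3 ]  rows>= 4.3
```

Emit:
send_rows(series=[{"dx":-1.5,"dy":-4,"dz":-4,"ax":1.4,"ay":-6,"az":-2.6,"grip":0},{"dx":-3,"dy":-8,"dz":-4,"ax":2.8,"ay":-12,"az":-5.2,"grip":0},{"dx":-4.5,"dy":-12,"dz":-4,"ax":4.2,"ay":-18.5,"az":-8,"grip":0},{"dx":-6,"dy":-16,"dz":-3,"ax":5.6,"ay":-25,"az":-10.6,"grip":0},{"dx":-6.9,"dy":-20.3,"dz":-2,"ax":7,"ay":-31,"az":-13.3,"grip":0},{"dx":-6.9,"dy":-20.3,"dz":-2,"ax":7,"ay":-31,"az":-13.3,"grip":0},{"dx":-6.9,"dy":-20.3,"dz":-2,"ax":7,"ay":-31,"az":-13.3,"grip":0}])

```text
clock: 16.15
tcp_pos: [0.4532, -0.0451, 0.1596]
ee_rot: [0.997, -0.074, -0.0, -0.003]
ft_force: [-0.6, -0.6, -1.2]
gripper_width: 0.0188
```

```bash
python3 - <<'E'
from h import *
s=st(); print(np.round(s["joint_positions"],2))
delta([.45,-.06,.05],Rdown(-10))
E
```

```text
t 16.15 tcp [ 0.4532 -0.0451  0.1596] q [ 9.973e-01 -7.370e-02 -3.000e-04 -2.900e-03] F [-0.6 -0.6 -1.2] w 0.0188
[ 0.78  0.49 -1.06  2.03  0.53  0.93 -2.28]
dxyz cm [-0.09  1.58 10.95] axyz deg [-0.33  0.06  1.54]  rows>= 2.2
```

Emit:
send_rows(series=[{"dx":-0.1,"dy":1.6,"dz":4,"ax":-0.3,"ay":0,"az":1.5,"grip":0},{"dx":-0.1,"dy":1.6,"dz":8,"ax":-0.3,"ay":0,"az":1.5,"grip":0},{"dx":-0.1,"dy":1.6,"dz":11,"ax":-0.3,"ay":0,"az":1.5,"grip":0},{"dx":-0.1,"dy":1.6,"dz":13,"ax":-0.3,"ay":0,"az":1.5,"grip":0},{"dx":-0.1,"dy":1.6,"dz":13.8,"ax":-0.3,"ay":0,"az":1.5,"grip":0},{"dx":-0.1,"dy":1.6,"dz":13.8,"ax":-0.3,"ay":0,"az":1.5,"grip":0},{"dx":-0.1,"dy":1.6,"dz":13.8,"ax":-0.3,"ay":0,"az":1.5,"grip":0}])

```text
clock: 16.85
tcp_pos: [0.448, -0.07, 0.0235]
ee_rot: [0.996, -0.094, 0.001, 0.004]
ft_force: [0.0, -0.1, -2.3]
gripper_width: 0.0192
```

Emit:
send_rows(series=[{"dx":0,"dy":0,"dz":0.3,"ax":0,"ay":0,"az":0,"grip":0},{"dx":0,"dy":0,"dz":0.45,"ax":0,"ay":0,"az":0,"grip":0},{"dx":0,"dy":0,"dz":0.5,"ax":0,"ay":0,"az":0,"grip":0},{"dx":0,"dy":0,"dz":0.5,"ax":0,"ay":0,"az":0,"grip":0}])

```text
clock: 17.25
tcp_pos: [0.4477, -0.0708, 0.0181]
ee_rot: [0.995, -0.095, 0.001, 0.005]
ft_force: [-0.2, -0.5, -2.1]
gripper_width: 0.0185
```

Emit:
send_rows(series=[{"dx":0,"dy":0,"dz":0.05,"ax":0,"ay":0,"az":0,"grip":0},{"dx":0,"dy":0,"dz":0.05,"ax":0,"ay":0,"az":0,"grip":0.5},{"dx":0,"dy":0,"dz":0.05,"ax":0,"ay":0,"az":0,"grip":0.5},{"dx":0,"dy":0,"dz":-2,"ax":0,"ay":0,"az":0,"grip":0.5},{"dx":0,"dy":0,"dz":-6,"ax":0,"ay":0,"az":0,"grip":0.5},{"dx":0,"dy":0,"dz":-10,"ax":0,"ay":0,"az":0,"grip":0.5},{"dx":0,"dy":0,"dz":-13,"ax":0,"ay":0,"az":0,"grip":0.5}])

```text
clock: 17.95
tcp_pos: [0.4477, -0.0689, 0.15]
ee_rot: [0.995, -0.095, 0.001, 0.004]
ft_force: [0.1, -0.6, -0.5]
gripper_width: 0.0425
```

```bash
cat > pic.py <<'E'
from h import *
import sys
tag=sys.argv[1]
for c in ("scene","top"):
    im,d=read_camera(c); cv2.imwrite(f"pics/{c}{tag}.png",im); np.save(f"{c}{tag}.npy",d)
s=st(); print(np.round(s["joint_positions"],2))
E
python3 pic.py 5; python3 -c "
from m3 import *
objs('5',{'all':(.36,.56,-.15,.36)})"
python3 - <<'E'
import cv2,numpy as np
cv2.imwrite("pics/s5.png",np.hstack([cv2.imread("pics/scene5.png")[100:340,80:480],cv2.imread("pics/top5.png")[100:340,80:480]]))
E
```

```text
t 18.05 tcp [ 0.4495 -0.0691  0.1513] q [ 0.9954 -0.0955  0.004   0.0047] F [-0.5  0.2 -0.6] w 0.0425
[ 0.8   0.49 -1.03  2.05  0.55  0.9  -2.29]
top all 8368 low [[504.4, -46.7], [7.2, 55.5], 31.0] zmed 12.1 rib [[459.8, -74.8], [199.9, 149.8], 0.2] zmax 653.8
top all 580 low [[440.8, 298.2], [40.4, 100.4], 81.3] zmed 12.1 rib [[425.3, 299.9], [13.2, 39.4], 80.5] zmax 47.7
top all 576 low [[432.2, 203.9], [99.9, 37.2], 9.2] zmed 12.4 rib [[416.7, 201.0], [39.2, 11.8], 9.2] zmax 48.5
top all 559 low [[433.7, 30.7], [99.6, 35.9], 14.2] zmed 12.4 rib [[418.4, 26.8], [38.8, 11.7], 13.9] zmax 46.2
scene all 8250 low [[0.0, 0.0], [0.0, 0.0], 0.0] zmed nan rib [[452.0, -91.9], [164.9, 91.6], 58.9] zmax 547.6
scene all 276 low [[437.6, 295.6], [39.7, 106.8], 80.9] zmed 11.2 rib [[425.1, 298.1], [15.3, 39.5], 80.3] zmax 41.5
scene all 311 low [[431.4, 201.3], [100.9, 38.8], 9.9] zmed 11.2 rib [[414.9, 200.0], [38.9, 14.8], 8.4] zmax 41.9
scene all 373 low [[433.0, 28.3], [102.6, 39.3], 13.7] zmed 11.1 rib [[417.6, 24.3], [39.0, 15.0], 14.4] zmax 41.8
scene all 477 low [[467.7, -75.8], [45.9, 97.4], 79.0] zmed 11.1 rib [[448.9, -73.1], [19.3, 53.2], 78.7] zmax 44.0
  return _methods._mean(a, axis=axis, dtype=dtype,
  ret = ret.dtype.type(ret / rcount)
```

View pics/s5.png

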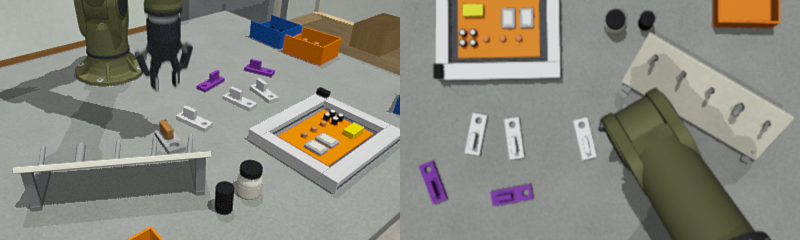

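Emit:
send_rows(series=[{"dx":0,"dy":0,"dz":-2,"ax":0,"ay":0,"az":-8.5,"grip":0.6},{"dx":0,"dy":0,"dz":-4,"ax":0,"ay":0,"az":-17,"grip":0.6},{"dx":0,"dy":0,"dz":-4,"ax":0,"ay":0,"az":-25.5,"grip":0.6},{"dx":0,"dy":0,"dz":-4,"ax":0,"ay":0,"az":-34,"grip":0.6},{"dx":0,"dy":0,"dz":-4,"ax":0,"ay":0,"az":-42.5,"grip":0.6},{"dx":0,"dy":0,"dz":-4,"ax":0,"ay":0,"az":-51,"grip":0.6},{"dx":0,"dy":0,"dz":-4,"ax":0,"ay":0,"az":-59.5,"grip":0.6},{"dx":0,"dy":0,"dz":-4,"ax":0,"ay":0,"az":-68,"grip":0.6},{"dx":0,"dy":0,"dz":-4,"ax":0,"ay":0,"az":-76.5,"grip":0.6},{"dx":0,"dy":0,"dz":-4,"ax":0,"ay":0,"az":-85,"grip":0.6}])

```text
clock: 19.05
tcp_pos: [0.4471, -0.0692, 0.1871]
ee_rot: [0.797, 0.605, -0.003, 0.004]
ft_force: [-0.3, 0.8, 0.6]
gripper_width: 0.0511
```

Emit:
send_rows(series=[{"dx":0,"dy":0,"dz":0,"ax":0,"ay":0,"az":-8.5,"grip":0.6},{"dx":0,"dy":0,"dz":0,"ax":0,"ay":0,"az":-17,"grip":0.6},{"dx":0,"dy":0,"dz":0,"ax":0,"ay":0,"az":-25.5,"grip":0.6},{"dx":0,"dy":0,"dz":0,"ax":0,"ay":0,"az":-34,"grip":0.6},{"dx":0,"dy":0,"dz":0,"ax":0,"ay":0,"az":-42.5,"grip":0.6},{"dx":0,"dy":0,"dz":0,"ax":0,"ay":0,"az":-51,"grip":0.6},{"dx":0,"dy":0,"dz":0,"ax":0,"ay":0,"az":-59.5,"grip":0.6},{"dx":0,"dy":0,"dz":0,"ax":0,"ay":0,"az":-68,"grip":0.6},{"dx":0,"dy":0,"dz":0,"ax":0,"ay":0,"az":-76.5,"grip":0.6},{"dx":0,"dy":0,"dz":0,"ax":0,"ay":0,"az":-85,"grip":0.6}])

```text
clock: 20.05
tcp_pos: [0.4471, -0.0692, 0.1872]
ee_rot: [0.179, 0.984, -0.004, 0.001]
ft_force: [0.3, -0.4, -0.5]
gripper_width: 0.0512
```

```bash
cat >> h.py <<'E'
TH=30.
Ry=lambda a: R.from_euler('y',a,degrees=True).as_matrix()
def Rbench(az): # part frame flat on bench
    return R.from_euler('z',az,degrees=True).as_matrix()
Rpart_board=np.c_[upb,np.cross(nb,upb),nb]
_t=np.radians(TH)
zt=np.array([-np.sin(_t),0,-np.cos(_t)]); xt=np.array([-np.cos(_t),0,np.sin(_t)])
Rtp=np.c_[xt,np.cross(zt,xt),zt]   # tool in part frame
def grasp_pose(o,az,gh=36.,back=0.):
    """o: world xy of grip rib middle on bench; TCP pose; back mm along tool -z"""
    Rw=Rbench(az)@Rtp; p=np.array([o[0],o[1],gh/1e3])+Rw[:,2]*(.019-back/1e3); return p,Rw
def hang_pose(u,h,holetool,v=25.3):
    """hole centre height h mm off the board, holetool: hole in tool frame (m)"""
    Rw=Rpart_board@Rtp; return seat(u,h,v)-Rw@holetool, Rw
def hole_in_tool(p_tcp,R_tcp,hole_w): return R_tcp.T@(np.array(hole_w)-np.array(p_tcp))
E
python3 - <<'E'
from h import *
s=st(); print(np.round(s["joint_positions"],2))
p,Rw=grasp_pose((.448,-.0707),-10.9,back=60); print(p); delta(p,Rw)
p,Rw=grasp_pose((.448,-.0707),-10.9); print(p); delta(p,Rw)
E
```

```text
t 20.05 tcp [ 0.4471 -0.0692  0.1872] q [ 1.788e-01  9.839e-01 -4.400e-03  9.000e-04] F [ 0.3 -0.4 -0.5] w 0.0512
[ 0.98  0.61 -1.41  1.99  0.68  1.15  0.49]
[ 0.46813015 -0.07457646  0.07150704]
dxyz cm [-2.12  0.33 11.57] axyz deg [ 2.05 30.08 -9.6 ]  rows>= 3.7
[ 0.43867139 -0.06890359  0.01954552]
dxyz cm [ 0.86 -0.13 16.76] axyz deg [ 2.05 30.08 -9.6 ]  rows>= 3.7
```

Emit:
send_rows(series=[{"dx":-0.5,"dy":0,"dz":2,"ax":0.4,"ay":6,"az":-2,"grip":0.6},{"dx":-1,"dy":0.1,"dz":4,"ax":0.8,"ay":12,"az":-4,"grip":0.6},{"dx":-1.5,"dy":0.2,"dz":6,"ax":1.2,"ay":18,"az":-6,"grip":0.6},{"dx":-2,"dy":0.3,"dz":9,"ax":1.6,"ay":24,"az":-8,"grip":0.6},{"dx":-2.1,"dy":0.3,"dz":11.6,"ax":2,"ay":30,"az":-9.6,"grip":0.6},{"dx":-2.1,"dy":0.3,"dz":11.6,"ax":2,"ay":30,"az":-9.6,"grip":0.6},{"dx":-2.1,"dy":0.3,"dz":11.6,"ax":2,"ay":30,"az":-9.6,"grip":0.6}])

```text
clock: 20.75
tcp_pos: [0.4678, -0.0739, 0.0711]
ee_rot: [0.095, 0.961, 0.026, -0.257]
ft_force: [-0.1, 0.5, 0.1]
gripper_width: 0.0514
```

```bash
python3 pic.py 6; python3 - <<'E'
from h import *
p,Rw=grasp_pose((.448,-.0707),-10.9); print(p); delta(p,Rw)
cv2.imwrite("pics/s6.png",cv2.resize(cv2.imread("pics/scene6.png")[120:300,160:360],None,fx=3,fy=3))
E
```

```text
t 20.85 tcp [ 0.4683 -0.0743  0.0738] q [ 0.0944  0.9621  0.0255 -0.2545] F [-0.3 -0.   0.8] w 0.051
[ 0.72  1.04 -1.2   1.64  0.63  1.55  0.74]
[ 0.43867139 -0.06890359  0.01954552]
dxyz cm [-0.06 -0.05  6.2 ] axyz deg [ 0.21  0.36 -0.25]  rows>= 1.2
```

View pics/s6.png

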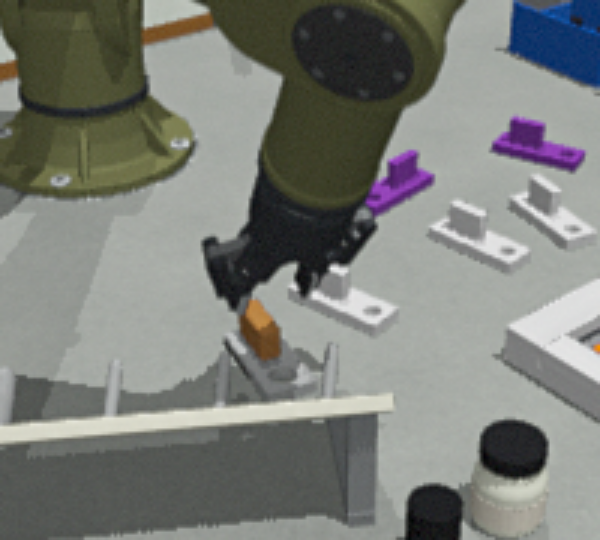

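Emit:
send_rows(series=[{"dx":0,"dy":0,"dz":2.5,"ax":0,"ay":0,"az":0,"grip":0.6},{"dx":0,"dy":0,"dz":5,"ax":0,"ay":0,"az":0,"grip":0.6},{"dx":0,"dy":0,"dz":5.8,"ax":0,"ay":0,"az":0,"grip":0.6},{"dx":0,"dy":0,"dz":6.1,"ax":0,"ay":0,"az":0,"grip":0.6},{"dx":0,"dy":0,"dz":6.1,"ax":0,"ay":0,"az":0,"grip":0.6}])

```text
clock: 21.35
tcp_pos: [0.4391, -0.0691, 0.0204]
ee_rot: [0.095, 0.962, 0.025, -0.255]
ft_force: [-0.2, -0.5, 0.4]
gripper_width: 0.0513
```

```bash
python3 - <<'E'
from h import *
st()
p,Rw=grasp_pose((.448,-.0707),-10.9); print(p); delta(p,Rw)
E
```

```text
t 21.35 tcp [ 0.4391 -0.0691  0.0204] q [ 0.095   0.9619  0.0255 -0.2551] F [-0.2 -0.5  0.4] w 0.0513
[ 0.43867139 -0.06890359  0.01954552]
dxyz cm [-0.    0.01  0.1 ] axyz deg [ 0.22  0.29 -0.32]  rows>= 0.1
```

Emit:
send_rows(series=[{"dx":0,"dy":0,"dz":0,"ax":0,"ay":0,"az":0,"grip":0},{"dx":0,"dy":0,"dz":0,"ax":0,"ay":0,"az":0,"grip":0},{"dx":0,"dy":0,"dz":0,"ax":0,"ay":0,"az":0,"grip":0},{"dx":0,"dy":0,"dz":0,"ax":0,"ay":0,"az":0,"grip":0},{"dx":0,"dy":0,"dz":0,"ax":0,"ay":0,"az":0,"grip":0},{"dx":0,"dy":0,"dz":0,"ax":0,"ay":0,"az":0,"grip":0}], squeeze=80)

```text
clock: 21.95
tcp_pos: [0.4392, -0.0688, 0.0199]
ee_rot: [0.095, 0.962, 0.026, -0.256]
ft_force: [1.6, -1.6, 5.1]
gripper_width: 0.0185
```

```bash
python3 - <<'E'
from h import *
s=st(); p0=np.array(s["tcp_pos"]); R0=R.from_quat(s["ee_rot"]).as_matrix()
hw=np.array([.448,-.0707,.006])+Rbench(-10.9)@[.048,0,0]
ht=hole_in_tool(p0,R0,hw); print("hole tool",ht)
np.save("ht.npy",ht); np.save("Rrel.npy",R0.T@Rbench(-10.9))
E
```

```text
t 21.95 tcp [ 0.4392 -0.0688  0.0199] q [ 0.095   0.9617  0.0258 -0.2557] F [ 1.6 -1.6  5.1] w 0.0185
hole tool [-0.05635052  0.00016567 -0.01619842]
```

Emit:
send_rows(series=[{"dx":1.5,"dy":0,"dz":-2.6,"ax":0,"ay":0,"az":0,"grip":0},{"dx":3.5,"dy":0,"dz":-6,"ax":0,"ay":0,"az":0,"grip":0},{"dx":6,"dy":0,"dz":-10.4,"ax":0,"ay":0,"az":0,"grip":0},{"dx":7,"dy":0,"dz":-12,"ax":0,"ay":0,"az":0,"grip":0},{"dx":7,"dy":0,"dz":-12,"ax":0,"ay":0,"az":0,"grip":0}])

```text
clock: 22.45
tcp_pos: [0.4386, -0.0683, 0.1603]
ee_rot: [0.095, 0.962, 0.026, -0.254]
ft_force: [0.3, 0.8, -2.1]
gripper_width: 0.019
```

```bash
cat > hg.py <<'E'
from h import *
import sys
u=float(sys.argv[1]);h=float(sys.argv[2]);v=float(sys.argv[3]) if len(sys.argv)>3 else 25.3
ht=np.load("ht.npy"); Rrel=np.load("Rrel.npy")
s=st(); print(np.round(s["joint_positions"],2))
Rw=Rpart_board@Rrel.T; p=seat(u,h,v)-Rw@ht
print("target",p); delta(p,Rw)
p0=np.array(s["tcp_pos"]);R0=R.from_quat(s["ee_rot"]).as_matrix()
H=p0+R0@ht-c0b; print("hole now u,v,h",np.round([H@eyb*1e3,H@upb*1e3,H@nb*1e3],1))
print("in tool: n",np.round(R0.T@nb,3),"up",np.round(R0.T@upb,3),"ey",np.round(R0.T@eyb,3))
E
python3 hg.py -73.5 90
```

```text
t 22.45 tcp [ 0.4386 -0.0683  0.1603] q [ 0.0948  0.9622  0.0256 -0.2541] F [ 0.3  0.8 -2.1] w 0.019
[ 0.77  0.92 -1.27  1.66  0.52  1.62  0.74]
target [ 0.41744562 -0.26773034  0.13277423]
dxyz cm [ -2.93 -19.98   1.47] axyz deg [ -3.46 -39.51  18.89]  rows>= 5.1
hole now u,v,h [128.6 -43.3 131.7]
in tool: n [ 0.908  0.206 -0.365] up [-0.314 -0.243 -0.918] ey [-0.277  0.948 -0.156]
```

Emit:
send_rows(series=[{"dx":0,"dy":-4,"dz":-2,"ax":-0.6,"ay":-6.6,"az":3,"grip":0},{"dx":-0.5,"dy":-8,"dz":-2,"ax":-1.2,"ay":-13.2,"az":6.2,"grip":0},{"dx":-1,"dy":-12,"dz":-2,"ax":-1.8,"ay":-20,"az":9.4,"grip":0},{"dx":-2,"dy":-16,"dz":-1,"ax":-2.4,"ay":-26.5,"az":12.6,"grip":0},{"dx":-2.9,"dy":-20,"dz":0,"ax":-3,"ay":-33,"az":15.8,"grip":0},{"dx":-2.9,"dy":-20,"dz":1.5,"ax":-3.5,"ay":-39.5,"az":18.9,"grip":0},{"dx":-2.9,"dy":-20,"dz":1.5,"ax":-3.5,"ay":-39.5,"az":18.9,"grip":0},{"dx":-2.9,"dy":-20,"dz":1.5,"ax":-3.5,"ay":-39.5,"az":18.9,"grip":0}])

```text
clock: 23.25
tcp_pos: [0.4133, -0.2686, 0.1288]
ee_rot: [0.259, 0.962, -0.021, 0.082]
ft_force: [1.2, 0.2, -0.5]
gripper_width: 0.0185
```

```bash
python3 hg.py -73.5 56; python3 pic.py 7; python3 - <<'E'
from h import *
cv2.imwrite("pics/s7.png",cv2.resize(cv2.imread("pics/scene7.png")[120:300,60:300],None,fx=3,fy=3))
E
```

```text
t 23.25 tcp [ 0.4133 -0.2686  0.1288] q [ 0.259   0.9621 -0.0207  0.0825] F [ 1.2  0.2 -0.5] w 0.0185
[ 1.37  0.65 -1.32  2.13  0.95  0.89  0.56]
target [ 0.43640996 -0.27860156  0.10673252]
dxyz cm [-2.09  0.29  2.6 ] axyz deg [-0.14 -0.47 -0.01]  rows>= 0.7
hole now u,v,h [-76.3  20.2  88.5]
in tool: n [ 0.504 -0.001 -0.864] up [-0.864  0.006 -0.504] ey [0.006 1.    0.002]
t 23.35 tcp [ 0.4165 -0.2686  0.1302] q [ 0.259   0.962  -0.0202  0.0843] F [ 0.3 -0.  -1.9] w 0.0186
[ 1.36  0.65 -1.32  2.12  0.95  0.89  0.56]
```

View pics/s7.png

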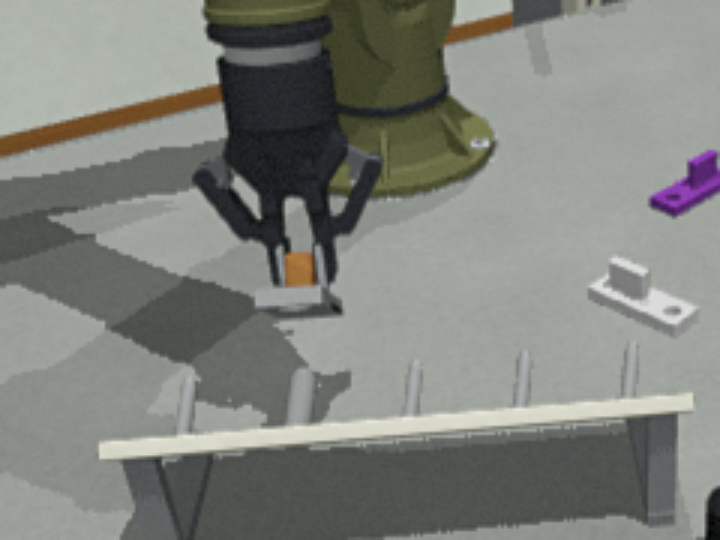

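```bash
python3 hg.py -73.5 54
```

```text
t 23.35 tcp [ 0.4165 -0.2686  0.1302] q [ 0.259   0.962  -0.0202  0.0843] F [ 0.3 -0.  -1.9] w 0.0186
[ 1.36  0.65 -1.32  2.12  0.95  0.89  0.56]
target [ 0.43752551 -0.27924104  0.10520066]
dxyz cm [-1.89  0.12  2.87] axyz deg [-0.03 -0.28 -0.02]  rows>= 0.7
hole now u,v,h [-74.7  23.3  88. ]
in tool: n [ 0.501  0.    -0.865] up [-0.865  0.007 -0.501] ey [0.006 1.    0.004]
```

Emit:
send_rows(series=[{"dx":-1,"dy":0.1,"dz":1.4,"ax":0,"ay":-0.2,"az":0,"grip":0},{"dx":-1.9,"dy":0.1,"dz":2.9,"ax":0,"ay":-0.2,"az":0,"grip":0},{"dx":-1.9,"dy":0.1,"dz":2.9,"ax":0,"ay":-0.2,"az":0,"grip":0},{"dx":-1.9,"dy":0.1,"dz":2.9,"ax":0,"ay":-0.2,"az":0,"grip":0}])

```text
clock: 23.75
tcp_pos: [0.4378, -0.2786, 0.1051]
ee_rot: [0.258, 0.962, -0.02, 0.086]
ft_force: [-0.1, 0.4, -2.9]
gripper_width: 0.0183
```

```bash
python3 hg.py -73.5 30; python3 pic.py 8; python3 - <<'E'
from h import *
# project thick peg axis & hole ring
im=cv2.imread("pics/scene8.png")
cv2.imwrite("pics/s8.png",np.hstack([cv2.resize(im[180:300,100:250],None,fx=4,fy=4,interpolation=cv2.INTER_CUBIC)]))
E
```

```text
t 23.75 tcp [ 0.4378 -0.2786  0.1051] q [ 0.2585  0.962  -0.0203  0.0859] F [-0.1  0.4 -2.9] w 0.0183
[ 1.3   0.71 -1.25  2.1   1.02  0.88  0.52]
target [ 0.4509121  -0.28691484  0.08681827]
dxyz cm [-1.21 -0.07  2.07] axyz deg [ 0.01 -0.1   0.03]  rows>= 0.5
hole now u,v,h [-72.8  25.1  53.9]
in tool: n [ 0.498  0.001 -0.867] up [-0.867  0.006 -0.498] ey [0.005 1.    0.004]
t 23.85 tcp [ 0.4373 -0.2788  0.1055] q [ 0.2585  0.9619 -0.0208  0.0861] F [ 0.  -0.2 -2.2] w 0.0187
[ 1.3   0.7  -1.25  2.1   1.02  0.88  0.52]
```

View pics/s8.png

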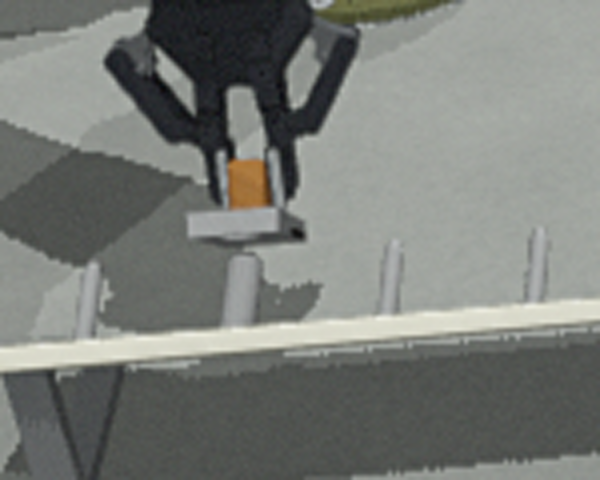

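Emit:
send_rows(series=[{"dx":-0.3,"dy":-0.05,"dz":0.5,"ax":0,"ay":0,"az":0,"grip":0},{"dx":-0.6,"dy":-0.05,"dz":1,"ax":0,"ay":0,"az":0,"grip":0},{"dx":-0.8,"dy":-0.05,"dz":1.4,"ax":0,"ay":0,"az":0,"grip":0},{"dx":-0.8,"dy":-0.05,"dz":1.4,"ax":0,"ay":0,"az":0,"grip":0}])

```text
clock: 24.25
tcp_pos: [0.4461, -0.2849, 0.0924]
ee_rot: [0.259, 0.962, -0.021, 0.086]
ft_force: [0.6, -0.1, -2.7]
gripper_width: 0.0185
```

```bash
python3 hg.py -73.5 20
```

```text
t 24.25 tcp [ 0.4461 -0.2849  0.0924] q [ 0.2588  0.9619 -0.0207  0.0861] F [ 0.6 -0.1 -2.7] w 0.0185
[ 1.28  0.73 -1.22  2.09  1.05  0.87  0.5 ]
target [ 0.45648985 -0.29011226  0.07915895]
dxyz cm [-0.91  0.06  1.51] axyz deg [-0.03 -0.06 -0.  ]  rows>= 0.4
hole now u,v,h [-74.1  24.9  37.5]
in tool: n [ 0.498  0.001 -0.867] up [-0.867  0.007 -0.498] ey [0.006 1.    0.004]
```

Emit:
send_rows(series=[{"dx":-0.5,"dy":0.03,"dz":0.8,"ax":0,"ay":0,"az":0,"grip":0},{"dx":-0.9,"dy":0.03,"dz":1.5,"ax":0,"ay":0,"az":0,"grip":0},{"dx":-0.9,"dy":0.03,"dz":1.5,"ax":0,"ay":0,"az":0,"grip":0}])

```text
clock: 24.55
tcp_pos: [0.4558, -0.2907, 0.0785]
ee_rot: [0.259, 0.962, -0.021, 0.085]
ft_force: [0.0, 0.1, -1.9]
gripper_width: 0.0189
```

Emit:
send_rows(series=[{"dx":-0.25,"dy":0,"dz":0.43,"ax":0,"ay":0,"az":0,"grip":0},{"dx":-0.5,"dy":0,"dz":0.87,"ax":0,"ay":0,"az":0,"grip":0},{"dx":-0.5,"dy":0,"dz":0.87,"ax":0,"ay":0,"az":0,"grip":0}])

```text
clock: 24.85
tcp_pos: [0.4614, -0.2938, 0.0714]
ee_rot: [0.259, 0.962, -0.021, 0.086]
ft_force: [0.3, 0.4, -1.7]
gripper_width: 0.0191
```

```bash
python3 hg.py -73.5 6;python3 pic.py 9; python3 - <<'E'
from h import *
im=cv2.imread("pics/scene9.png")
cv2.imwrite("pics/s9.png",np.hstack([cv2.resize(im[180:300,100:250],None,fx=4,fy=4,interpolation=cv2.INTER_CUBIC)]))
E
```

```text
t 24.85 tcp [ 0.4614 -0.2938  0.0714] q [ 0.259   0.9618 -0.021   0.0858] F [ 0.3  0.4 -1.7] w 0.0191
[ 1.24  0.78 -1.18  2.07  1.1   0.86  0.48]
target [ 0.4642987  -0.29458864  0.06843589]
dxyz cm [-0.24  0.07  0.34] axyz deg [-0.07 -0.09 -0.02]  rows>= 0.1
hole now u,v,h [-74.2  24.9  10. ]
in tool: n [ 0.498 -0.    -0.867] up [-0.867  0.007 -0.498] ey [0.006 1.    0.003]
t 24.95 tcp [ 0.4612 -0.2935  0.0718] q [ 0.2588  0.9619 -0.021   0.0858] F [ 0.7  0.6 -1.8] w 0.0188
[ 1.24  0.78 -1.18  2.07  1.1   0.86  0.48]
```

View pics/s9.png

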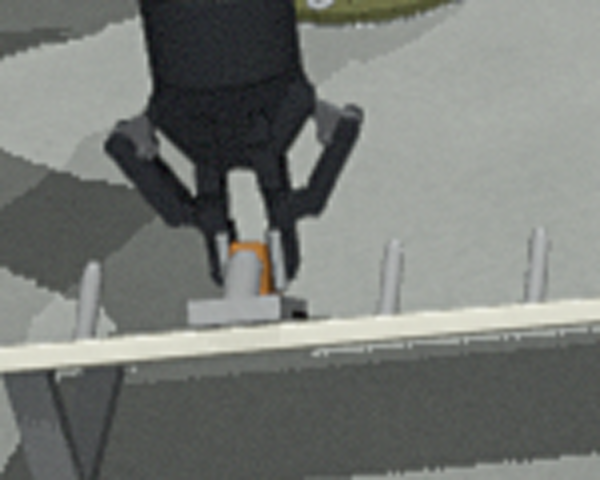

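Emit:
send_rows(series=[{"dx":-0.1,"dy":0,"dz":0.17,"ax":0,"ay":0,"az":0,"grip":0},{"dx":-0.2,"dy":0,"dz":0.35,"ax":0,"ay":0,"az":0,"grip":0},{"dx":-0.2,"dy":0,"dz":0.35,"ax":0,"ay":0,"az":0,"grip":0}])

```text
clock: 25.25
tcp_pos: [0.4635, -0.2949, 0.0689]
ee_rot: [0.259, 0.962, -0.021, 0.086]
ft_force: [-1.8, -0.8, -1.1]
gripper_width: 0.0189
```

Emit:
send_rows(series=[{"dx":-0.05,"dy":0,"dz":0.09,"ax":0,"ay":0,"az":0,"grip":0},{"dx":-0.05,"dy":0,"dz":0.09,"ax":0,"ay":0,"az":0,"grip":0}])

```text
clock: 25.45
tcp_pos: [0.4635, -0.295, 0.0688]
ee_rot: [0.259, 0.962, -0.022, 0.086]
ft_force: [-7.4, 1.9, 13.4]
gripper_width: 0.0185
```

Emit:
send_rows(series=[{"dx":0,"dy":0,"dz":0,"ax":0,"ay":0,"az":0,"grip":0.45},{"dx":0,"dy":0,"dz":0,"ax":0,"ay":0,"az":0,"grip":0.45},{"dx":0,"dy":0,"dz":0,"ax":0,"ay":0,"az":0,"grip":0.45},{"dx":0,"dy":0,"dz":-1.5,"ax":0,"ay":0,"az":0,"grip":0.45},{"dx":0,"dy":0,"dz":-4,"ax":0,"ay":0,"az":0,"grip":0.45},{"dx":0,"dy":0,"dz":-8,"ax":0,"ay":0,"az":0,"grip":0.45},{"dx":0,"dy":0,"dz":-12,"ax":0,"ay":0,"az":0,"grip":0.45},{"dx":0,"dy":0,"dz":-12,"ax":0,"ay":0,"az":0,"grip":0.45}])

```text
clock: 26.25
tcp_pos: [0.4478, -0.2846, 0.1906]
ee_rot: [0.258, 0.962, -0.022, 0.089]
ft_force: [0.2, 0.3, 0.2]
gripper_width: 0.0383
```

```bash
python3 pic.py 10; python3 - <<'E'
from h import *
a=cv2.imread("pics/scene10.png"); b=cv2.imread("pics/top10.png")
cv2.imwrite("pics/s10.png",np.hstack([cv2.resize(a[180:330,60:260],(400,300)),b[120:420,0:400]]))
E
```

```text
t 26.35 tcp [ 0.4457 -0.2855  0.1867] q [ 0.2592  0.9617 -0.0217  0.0866] F [-0.1 -0.5 -0.4] w 0.0383
[ 1.38  0.62 -1.36  1.97  0.83  1.01  0.7 ]
```

View pics/s10.png

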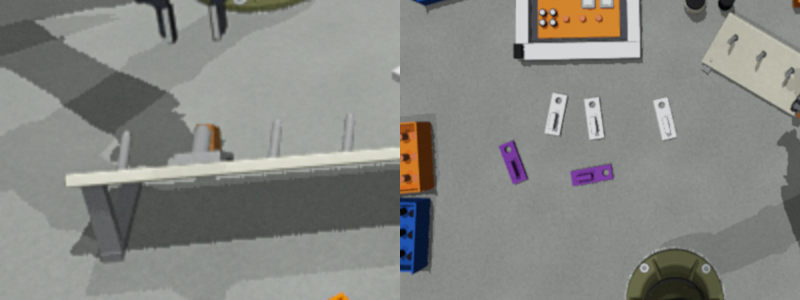

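```bash
python3 -c "
from m3 import *
objs('10',{'all':(.36,.56,-.05,.36)})"
cat > gp.py <<'E'
from h import *
import sys
x,y,az,back=map(float,sys.argv[1:5])
s=st(); print(np.round(s["joint_positions"],2))
p,Rw=grasp_pose((x,y),az,gh=36.,back=back); print("target",p); delta(p,Rw)
E
python3 gp.py .4177 .0258 14 60
```

```text
top all 582 low [[440.9, 297.2], [37.8, 99.7], 79.8] zmed 12.3 rib [[425.4, 299.8], [13.5, 39.7], 80.0] zmax 50.6
top all 577 low [[431.5, 203.8], [101.5, 37.0], 9.2] zmed 12.1 rib [[416.8, 201.1], [39.2, 11.7], 8.7] zmax 47.0
top all 561 low [[433.8, 30.7], [99.6, 35.9], 14.2] zmed 12.2 rib [[418.4, 26.9], [38.8, 11.8], 14.1] zmax 48.1
scene all 268 low [[439.2, 295.2], [39.3, 103.2], 80.3] zmed 11.3 rib [[424.3, 297.5], [12.9, 40.5], 84.2] zmax 41.6
scene all 316 low [[431.8, 202.5], [101.0, 39.6], 9.5] zmed 11.1 rib [[416.0, 199.6], [38.7, 13.7], 5.8] zmax 42.2
scene all 370 low [[431.9, 28.0], [104.1, 39.5], 15.1] zmed 11.0 rib [[418.4, 26.0], [42.6, 15.4], 12.5] zmax 42.9
t 26.35 tcp [ 0.4457 -0.2855  0.1867] q [ 0.2592  0.9617 -0.0217  0.0866] F [-0.1 -0.5 -0.4] w 0.0383
[ 1.38  0.62 -1.36  1.97  0.83  1.01  0.7 ]
target [0.43759106 0.0307594  0.07150704]
dxyz cm [18.39 26.9   8.46] axyz deg [  7.9   38.27 -44.35]  rows>= 6.9
```

Emit:
send_rows(series=[{"dx":2.5,"dy":4,"dz":0,"ax":1,"ay":4.8,"az":-5.6,"grip":0.45},{"dx":5,"dy":8,"dz":0,"ax":2,"ay":9.6,"az":-11.2,"grip":0.45},{"dx":7.5,"dy":12,"dz":0,"ax":3,"ay":14.4,"az":-16.8,"grip":0.45},{"dx":10,"dy":16,"dz":1,"ax":4,"ay":19.2,"az":-22.4,"grip":0.45},{"dx":12.5,"dy":20,"dz":2,"ax":5,"ay":24,"az":-28,"grip":0.45},{"dx":15,"dy":24,"dz":4,"ax":6,"ay":29,"az":-33.6,"grip":0.45},{"dx":18.4,"dy":26.9,"dz":6,"ax":7,"ay":34,"az":-39,"grip":0.45},{"dx":18.4,"dy":26.9,"dz":8,"ax":7.9,"ay":38.3,"az":-44.3,"grip":0.45},{"dx":18.4,"dy":26.9,"dz":8.5,"ax":7.9,"ay":38.3,"az":-44.3,"grip":0.45},{"dx":18.4,"dy":26.9,"dz":8.5,"ax":7.9,"ay":38.3,"az":-44.3,"grip":0.45}])

```text
clock: 27.35
tcp_pos: [0.4363, 0.0313, 0.0693]
ee_rot: [-0.117, 0.958, -0.031, -0.259]
ft_force: [-0.5, 0.8, 0.8]
gripper_width: 0.0381
```

```bash
python3 gp.py .4177 .0258 14 0
```

```text
t 27.35 tcp [0.4363 0.0313 0.0693] q [-0.1171  0.9584 -0.0308 -0.2585] F [-0.5  0.8  0.8] w 0.0381
[ 0.46  1.02 -1.21  1.75  0.67  1.54  0.82]
target [0.40848219 0.02350174 0.01954552]
dxyz cm [-0.   -0.1   5.75] axyz deg [ 0.12 -0.18 -0.04]  rows>= 1.2
```

Emit:
send_rows(series=[{"dx":0,"dy":-0.1,"dz":2.5,"ax":0,"ay":0,"az":0,"grip":0.45},{"dx":0,"dy":-0.1,"dz":4.5,"ax":0,"ay":0,"az":0,"grip":0.45},{"dx":0,"dy":-0.1,"dz":5.5,"ax":0,"ay":0,"az":0,"grip":0.45},{"dx":0,"dy":-0.1,"dz":5.8,"ax":0,"ay":0,"az":0,"grip":0.45},{"dx":0,"dy":-0.1,"dz":5.8,"ax":0,"ay":0,"az":0,"grip":0.45}])

```text
clock: 27.85
tcp_pos: [0.4094, 0.023, 0.0216]
ee_rot: [-0.117, 0.959, -0.031, -0.257]
ft_force: [-0.6, 0.1, -0.8]
gripper_width: 0.0383
```

```bash
python3 gp.py .4177 .0258 14 0; python3 - <<'E'
from h import *
im,d=read_camera("scene"); cv2.imwrite("pics/s11.png",cv2.resize(im[140:260,200:350],None,fx=4,fy=4,interpolation=cv2.INTER_CUBIC))
E
```

```text
t 27.85 tcp [0.4094 0.023  0.0216] q [-0.117   0.9589 -0.0308 -0.2568] F [-0.6  0.1 -0.8] w 0.0383
[ 0.48  1.07 -1.18  1.86  0.73  1.44  0.77]
target [0.40848219 0.02350174 0.01954552]
dxyz cm [-0.04  0.07  0.21] axyz deg [ 0.1   0.02 -0.05]  rows>= 0.0
```

View pics/s11.png

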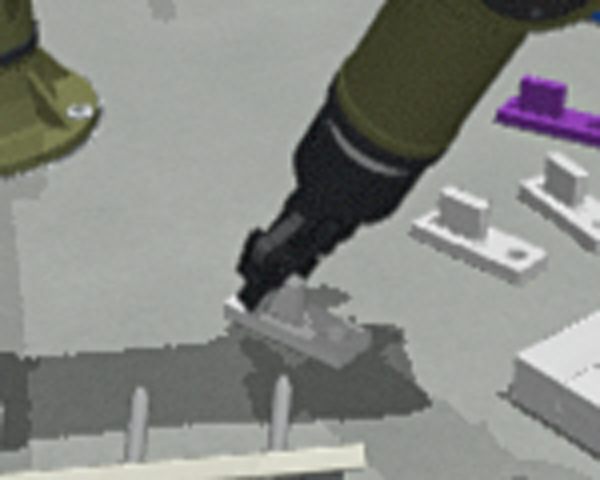

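Emit:
send_rows(series=[{"dx":0,"dy":0.05,"dz":0.2,"ax":0,"ay":0,"az":0,"grip":0.45},{"dx":0,"dy":0.05,"dz":0.2,"ax":0,"ay":0,"az":0,"grip":0},{"dx":0,"dy":0.05,"dz":0.2,"ax":0,"ay":0,"az":0,"grip":0},{"dx":0,"dy":0.05,"dz":0.2,"ax":0,"ay":0,"az":0,"grip":0},{"dx":0,"dy":0.05,"dz":0.2,"ax":0,"ay":0,"az":0,"grip":0},{"dx":0,"dy":0.05,"dz":0.2,"ax":0,"ay":0,"az":0,"grip":0},{"dx":0,"dy":0.05,"dz":0.2,"ax":0,"ay":0,"az":0,"grip":0}])

```text
clock: 28.6
tcp_pos: [0.4082, 0.024, 0.0194]
ee_rot: [-0.118, 0.959, -0.031, -0.257]
ft_force: [2.3, -0.3, 5.0]
gripper_width: 0.0103
```

```bash
cat > gr.py <<'E'
from h import *
import sys
x,y,az=map(float,sys.argv[1:4])   # rib middle
s=st(); p0=np.array(s["tcp_pos"]); R0=R.from_quat(s["ee_rot"]).as_matrix()
hw=np.array([x,y,.006])+Rbench(az)@[.050,0,0]
ht=hole_in_tool(p0,R0,hw); print("hole tool",ht)
np.save("ht.npy",ht); np.save("Rrel.npy",R0.T@Rbench(az))
print("world up in tool",R0.T@[0,0,1])
E
python3 gr.py .4177 .0258 14
```

```text
t 28.6 tcp [0.4082 0.024  0.0194] q [-0.118   0.9586 -0.0307 -0.2572] F [ 2.3 -0.3  5. ] w 0.0103
hole tool [-0.05837271 -0.00060257 -0.01824544]
world up in tool [ 0.50043947  0.00186299 -0.86576952]
```

Emit:
send_rows(series=[{"dx":1.5,"dy":0,"dz":-2.6,"ax":0,"ay":0,"az":0,"grip":0},{"dx":3.5,"dy":0,"dz":-6,"ax":0,"ay":0,"az":0,"grip":0},{"dx":6,"dy":0,"dz":-10.4,"ax":0,"ay":0,"az":0,"grip":0},{"dx":7,"dy":0,"dz":-12,"ax":0,"ay":0,"az":0,"grip":0},{"dx":7,"dy":0,"dz":-12,"ax":0,"ay":0,"az":0,"grip":0}])

```text
clock: 29.1
tcp_pos: [0.4083, 0.024, 0.1599]
ee_rot: [-0.118, 0.959, -0.031, -0.255]
ft_force: [0.3, 1.4, -1.3]
gripper_width: 0.0103
```

```bash
python3 hg.py 1.5 90
```

```text
t 29.1 tcp [0.4083 0.024  0.1599] q [-0.1179  0.9591 -0.0309 -0.2555] F [ 0.3  1.4 -1.3] w 0.0103
[ 0.53  0.89 -1.29  1.76  0.55  1.63  0.85]
target [ 0.45341209 -0.20147823  0.13062874]
dxyz cm [ -0.51 -22.97   3.06] axyz deg [ -7.71 -37.88  43.95]  rows>= 6.8
hole now u,v,h [ 216.2 -106.6  185.1]
in tool: n [ 0.783  0.446 -0.433] up [-0.159 -0.53  -0.833] ey [-0.601  0.721 -0.344]
```

Emit:
send_rows(series=[{"dx":0,"dy":-4,"dz":-1,"ax":-1,"ay":-5.4,"az":6,"grip":0},{"dx":0,"dy":-8,"dz":-1,"ax":-2,"ay":-11,"az":12,"grip":0},{"dx":0,"dy":-12,"dz":-1,"ax":-3.2,"ay":-16,"az":18.5,"grip":0},{"dx":-0.2,"dy":-16,"dz":0,"ax":-4.4,"ay":-21.5,"az":25,"grip":0},{"dx":-0.3,"dy":-20,"dz":1,"ax":-5.5,"ay":-27,"az":31.4,"grip":0},{"dx":-0.5,"dy":-23,"dz":2,"ax":-6.6,"ay":-32.5,"az":37.7,"grip":0},{"dx":-0.5,"dy":-23,"dz":3,"ax":-7.7,"ay":-37.9,"az":44,"grip":0},{"dx":-0.5,"dy":-23,"dz":3,"ax":-7.7,"ay":-37.9,"az":44,"grip":0},{"dx":-0.5,"dy":-23,"dz":3,"ax":-7.7,"ay":-37.9,"az":44,"grip":0}])

```text
clock: 30.0
tcp_pos: [0.4513, -0.2028, 0.1281]
ee_rot: [0.256, 0.963, -0.023, 0.081]
ft_force: [0.6, -0.6, -1.4]
gripper_width: 0.0105
```

```bash
python3 hg.py 1.5 54
```

```text
t 30.0 tcp [ 0.4513 -0.2028  0.1281] q [ 0.2556  0.9631 -0.0229  0.081 ] F [ 0.6 -0.6 -1.4] w 0.0105
[ 1.16  0.62 -1.25  2.12  0.93  0.87  0.42]
target [ 0.47349198 -0.21298893  0.10305517]
dxyz cm [-1.98  0.22  2.88] axyz deg [-0.23 -0.32  0.05]  rows>= 0.7
hole now u,v,h [-0.5 22.7 88.5]
in tool: n [ 0.505 -0.001 -0.863] up [-0.863 -0.003 -0.505] ey [-0.002  1.    -0.002]
```

Emit:
send_rows(series=[{"dx":-1,"dy":0.1,"dz":1.4,"ax":-0.2,"ay":-0.3,"az":0,"grip":0},{"dx":-2,"dy":0.2,"dz":2.9,"ax":-0.2,"ay":-0.3,"az":0,"grip":0},{"dx":-2,"dy":0.2,"dz":2.9,"ax":-0.2,"ay":-0.3,"az":0,"grip":0},{"dx":-2,"dy":0.2,"dz":2.9,"ax":-0.2,"ay":-0.3,"az":0,"grip":0}])

```text
clock: 30.4
tcp_pos: [0.4758, -0.2118, 0.1037]
ee_rot: [0.255, 0.963, -0.021, 0.085]
ft_force: [-0.2, 0.5, -0.1]
gripper_width: 0.0105
```

```bash
python3 hg.py 1.5 38; python3 pic.py 12; python3 - <<'E'
from h import *
a=cv2.imread("pics/scene12.png");b=cv2.imread("pics/top12.png")
cv2.imwrite("pics/s12.png",np.hstack([cv2.resize(a[180:300,130:280],None,fx=2.6,fy=2.6,interpolation=cv2.INTER_CUBIC),cv2.resize(b[120:240,320:470],None,fx=2.6,fy=2.6)]))
E
```

```text
t 30.4 tcp [ 0.4758 -0.2118  0.1037] q [ 0.2551  0.963  -0.0207  0.0849] F [-0.2  0.5 -0.1] w 0.0105
[ 1.1   0.67 -1.19  2.1   1.    0.85  0.39]
target [ 0.48241637 -0.2181048   0.09080025]
dxyz cm [-0.65 -0.22  1.43] axyz deg [0.13 0.04 0.08]  rows>= 0.3
hole now u,v,h [ 3.7 26.8 53.7]
in tool: n [ 0.5    0.005 -0.866] up [-0.866 -0.    -0.5  ] ey [-0.002  1.     0.004]
t 30.5 tcp [ 0.4754 -0.2121  0.1043] q [ 0.2552  0.9629 -0.0212  0.0854] F [-0.3  0.9 -0.7] w 0.0105
[ 1.11  0.67 -1.19  2.1   1.    0.85  0.39]
```

View pics/s12.png

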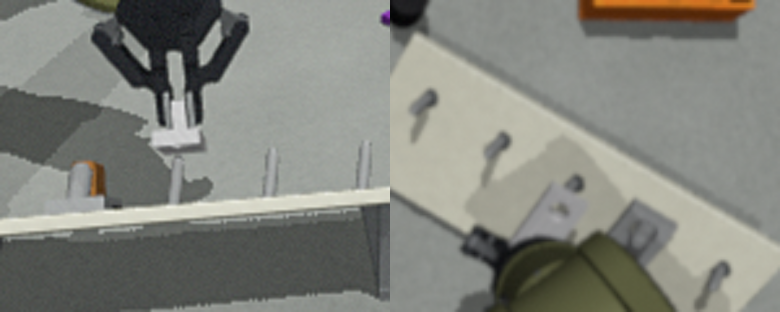

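Emit:
send_rows(series=[{"dx":-0.2,"dy":-0.15,"dz":0.4,"ax":0.1,"ay":0,"az":0,"grip":0},{"dx":-0.4,"dy":-0.2,"dz":0.9,"ax":0.1,"ay":0,"az":0,"grip":0},{"dx":-0.7,"dy":-0.2,"dz":1.45,"ax":0.1,"ay":0,"az":0,"grip":0},{"dx":-0.7,"dy":-0.2,"dz":1.45,"ax":0.1,"ay":0,"az":0,"grip":0}])

```text
clock: 30.9
tcp_pos: [0.4824, -0.2196, 0.0903]
ee_rot: [0.256, 0.963, -0.022, 0.085]
ft_force: [0.2, -0.2, -0.6]
gripper_width: 0.0105
```

```bash
python3 hg.py 1.5 20
```

```text
t 30.9 tcp [ 0.4824 -0.2196  0.0903] q [ 0.2563  0.9626 -0.0223  0.0849] F [ 0.2 -0.2 -0.6] w 0.0105
[ 1.09  0.7  -1.16  2.09  1.04  0.85  0.37]
target [ 0.49245632 -0.22386015  0.07701347]
dxyz cm [-0.83  0.13  1.49] axyz deg [-0.06  0.09 -0.05]  rows>= 0.3
hole now u,v,h [ 0.2 25.5 37.2]
in tool: n [ 0.499  0.001 -0.867] up [-0.867  0.    -0.499] ey [-0.     1.     0.001]
```

Emit:
send_rows(series=[{"dx":-0.4,"dy":0.05,"dz":0.75,"ax":0,"ay":0,"az":0,"grip":0},{"dx":-0.85,"dy":0.08,"dz":1.5,"ax":0,"ay":0,"az":0,"grip":0},{"dx":-0.85,"dy":0.08,"dz":1.5,"ax":0,"ay":0,"az":0,"grip":0}])

```text
clock: 31.2
tcp_pos: [0.4927, -0.2243, 0.0767]
ee_rot: [0.256, 0.963, -0.022, 0.085]
ft_force: [-0.6, -0.2, -0.9]
gripper_width: 0.0104
```

Emit:
send_rows(series=[{"dx":-0.25,"dy":0,"dz":0.43,"ax":0,"ay":0,"az":0,"grip":0},{"dx":-0.5,"dy":0,"dz":0.87,"ax":0,"ay":0,"az":0,"grip":0},{"dx":-0.5,"dy":0,"dz":0.87,"ax":0,"ay":0,"az":0,"grip":0}])

```text
clock: 31.5
tcp_pos: [0.498, -0.2274, 0.0695]
ee_rot: [0.256, 0.963, -0.022, 0.085]
ft_force: [-0.8, 0.5, -1.5]
gripper_width: 0.0107
```

```bash
python3 hg.py 1.5 6; python3 - <<'E'
from h import *
a,_=read_camera("scene")
cv2.imwrite("pics/s13.png",cv2.resize(a[180:300,130:280],None,fx=3,fy=3,interpolation=cv2.INTER_CUBIC))
E
```

```text
t 31.5 tcp [ 0.498  -0.2274  0.0695] q [ 0.2562  0.9626 -0.0223  0.085 ] F [-0.8  0.5 -1.5] w 0.0107
[ 1.05  0.75 -1.11  2.07  1.09  0.84  0.35]
target [ 0.50026517 -0.22833653  0.06629041]
dxyz cm [-0.18  0.03  0.36] axyz deg [-0.05  0.11 -0.04]  rows>= 0.1
hole now u,v,h [ 1.2 25.5 10.1]
in tool: n [ 0.499  0.001 -0.867] up [-0.867  0.    -0.499] ey [-0.     1.     0.001]
```

View pics/s13.png

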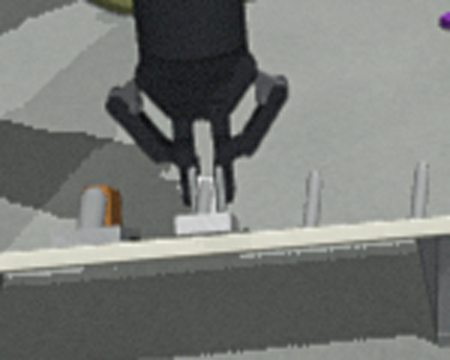

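Emit:
send_rows(series=[{"dx":-0.1,"dy":0,"dz":0.17,"ax":0,"ay":0,"az":0,"grip":0},{"dx":-0.2,"dy":0,"dz":0.35,"ax":0,"ay":0,"az":0,"grip":0},{"dx":-0.2,"dy":0,"dz":0.35,"ax":0,"ay":0,"az":0,"grip":0}])

```text
clock: 31.85
tcp_pos: [0.5, -0.2287, 0.067]
ee_rot: [0.256, 0.963, -0.023, 0.085]
ft_force: [-2.8, -0.4, 3.0]
gripper_width: 0.0105
```

Emit:
send_rows(series=[{"dx":-0.05,"dy":0,"dz":0.09,"ax":0,"ay":0,"az":0,"grip":0},{"dx":-0.05,"dy":0,"dz":0.09,"ax":0,"ay":0,"az":0,"grip":0}])

```text
clock: 32.05
tcp_pos: [0.5, -0.2287, 0.067]
ee_rot: [0.256, 0.963, -0.023, 0.085]
ft_force: [-8.7, 1.1, 16.2]
gripper_width: 0.0104
```

Emit:
send_rows(series=[{"dx":0,"dy":0,"dz":0,"ax":0,"ay":0,"az":0,"grip":0.4},{"dx":0,"dy":0,"dz":0,"ax":0,"ay":0,"az":0,"grip":0.4},{"dx":0,"dy":0,"dz":0,"ax":0,"ay":0,"az":0,"grip":0.4},{"dx":0,"dy":0,"dz":-1.5,"ax":0,"ay":0,"az":0,"grip":0.4},{"dx":0,"dy":0,"dz":-4,"ax":0,"ay":0,"az":0,"grip":0.4},{"dx":0,"dy":0,"dz":-8,"ax":0,"ay":0,"az":0,"grip":0.4},{"dx":0,"dy":0,"dz":-12,"ax":0,"ay":0,"az":0,"grip":0.4},{"dx":0,"dy":0,"dz":-12,"ax":0,"ay":0,"az":0,"grip":0.4}])

```text
clock: 32.85
tcp_pos: [0.4846, -0.2175, 0.1887]
ee_rot: [0.256, 0.962, -0.022, 0.089]
ft_force: [0.3, -0.3, -1.0]
gripper_width: 0.0341
```

```bash
python3 pic.py 14; python3 -c "
from m3 import *
objs('14',{'all':(.36,.56,-.05,.36)})"; python3 - <<'E'
from h import *
a=cv2.imread("pics/scene14.png"); b=cv2.imread("pics/top14.png")
cv2.imwrite("pics/s14.png",np.hstack([cv2.resize(a[180:330,60:260],(400,300)),b[60:360,80:480]]))
E
python3 gp.py .4160 .2003 9 60
```

```text
t 32.95 tcp [ 0.4826 -0.2188  0.1848] q [ 0.2563  0.9625 -0.0228  0.086 ] F [-0.  -0.6  0.1] w 0.034
[ 1.2   0.59 -1.31  1.97  0.82  0.99  0.57]
top all 582 low [[440.8, 297.4], [37.8, 99.9], 80.1] zmed 12.2 rib [[425.1, 299.4], [13.9, 39.6], 82.2] zmax 46.8
top all 582 low [[432.1, 203.5], [99.9, 36.8], 8.5] zmed 12.3 rib [[416.7, 201.2], [39.1, 12.0], 8.3] zmax 46.1
scene all 275 low [[438.9, 295.4], [39.9, 103.6], 78.4] zmed 11.0 rib [[425.8, 297.3], [12.8, 41.2], 74.8] zmax 42.9
scene all 318 low [[431.1, 201.4], [102.4, 39.5], 9.9] zmed 11.2 rib [[415.4, 199.1], [38.3, 13.3], 11.5] zmax 42.4
t 32.95 tcp [ 0.4826 -0.2188  0.1848] q [ 0.2563  0.9625 -0.0228  0.086 ] F [-0.  -0.6  0.1] w 0.034
[ 1.2   0.59 -1.31  1.97  0.82  0.99  0.57]
target [0.43624761 0.20350691 0.07150704]
dxyz cm [26.64 34.33  6.72] axyz deg [  6.82  38.64 -39.02]  rows>= 8.8
```

View pics/s14.png

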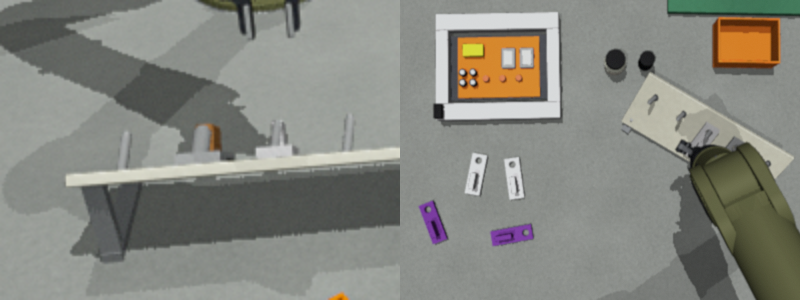

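Emit:
send_rows(series=[{"dx":3,"dy":3.8,"dz":-1,"ax":0.7,"ay":4.2,"az":-4.3,"grip":0.45},{"dx":6,"dy":7.6,"dz":-1,"ax":1.5,"ay":8.5,"az":-8.6,"grip":0.45},{"dx":9,"dy":11.4,"dz":-1,"ax":2.2,"ay":12.8,"az":-13,"grip":0.45},{"dx":12,"dy":15.2,"dz":-1,"ax":3,"ay":17,"az":-17.3,"grip":0.45},{"dx":15,"dy":19,"dz":0,"ax":3.8,"ay":21.3,"az":-21.6,"grip":0.45},{"dx":18,"dy":22.8,"dz":1,"ax":4.5,"ay":25.6,"az":-26,"grip":0.45},{"dx":21,"dy":26.6,"dz":2,"ax":5.3,"ay":30,"az":-30.3,"grip":0.45},{"dx":24,"dy":30.4,"dz":3,"ax":6,"ay":34.2,"az":-34.6,"grip":0.45},{"dx":26.6,"dy":34.3,"dz":4.5,"ax":6.8,"ay":38.6,"az":-39,"grip":0.45},{"dx":26.6,"dy":34.3,"dz":6,"ax":6.8,"ay":38.6,"az":-39,"grip":0.45}])

```text
clock: 33.95
tcp_pos: [0.432, 0.2112, 0.0749]
ee_rot: [-0.082, 0.962, -0.019, -0.261]
ft_force: [0.1, -0.1, 0.6]
gripper_width: 0.0385
```

```bash
python3 gp.py .4160 .2003 8.8 0; python3 - <<'E'
from h import *
a,_=read_camera("scene")
cv2.imwrite("pics/s15.png",cv2.resize(a[100:260,240:440],None,fx=3,fy=3,interpolation=cv2.INTER_CUBIC))
E
```

```text
t 33.95 tcp [0.432  0.2112 0.0749] q [-0.0816  0.9616 -0.0191 -0.2614] F [ 0.1 -0.1  0.6] w 0.0385
[ 0.18  1.05 -1.2   1.63  0.57  1.49  0.59]
target [0.40661183 0.19884663 0.01954552]
dxyz cm [-0.46 -0.83  6.15] axyz deg [-0.11 -0.39  0.87]  rows>= 1.2
```

View pics/s15.png

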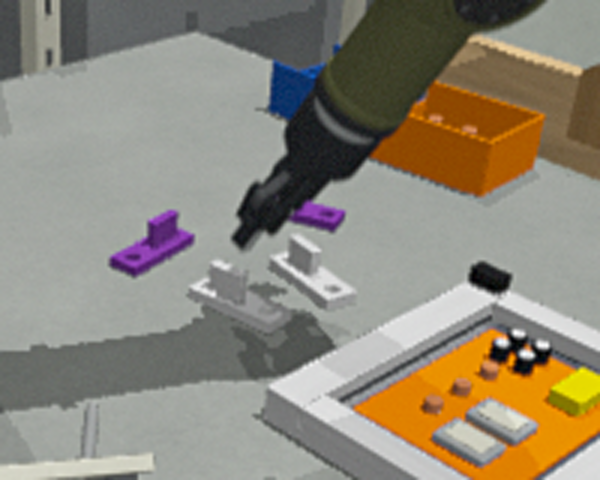

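Emit:
send_rows(series=[{"dx":-0.4,"dy":-0.8,"dz":1,"ax":0,"ay":-0.3,"az":0.8,"grip":0.45},{"dx":-0.4,"dy":-0.8,"dz":2,"ax":0,"ay":-0.3,"az":0.8,"grip":0.45},{"dx":-0.4,"dy":-0.8,"dz":2.5,"ax":0,"ay":-0.3,"az":0.8,"grip":0.45},{"dx":-0.4,"dy":-0.8,"dz":2.5,"ax":0,"ay":-0.3,"az":0.8,"grip":0.45}])

```text
clock: 34.4
tcp_pos: [0.4269, 0.1933, 0.0551]
ee_rot: [-0.069, 0.964, -0.022, -0.255]
ft_force: [-0.7, 0.2, 0.5]
gripper_width: 0.0384
```

```bash
python3 gp.py .4160 .2003 8.8 0
```

```text
t 34.4 tcp [0.4269 0.1933 0.0551] q [-0.0685  0.9642 -0.0216 -0.2554] F [-0.7  0.2  0.5] w 0.0384
[ 0.21  1.06 -1.19  1.68  0.6   1.44  0.56]
target [0.40661183 0.19884663 0.01954552]
dxyz cm [-0.09  0.87  4.03] axyz deg [-0.05  0.3  -0.68]  rows>= 0.8
```

Emit:
send_rows(series=[{"dx":0,"dy":0.85,"dz":1,"ax":0,"ay":0.3,"az":-0.7,"grip":0.45},{"dx":0,"dy":0.85,"dz":1.5,"ax":0,"ay":0.3,"az":-0.7,"grip":0.45},{"dx":0,"dy":0.85,"dz":1.5,"ax":0,"ay":0.3,"az":-0.7,"grip":0.45},{"dx":0,"dy":0.85,"dz":1.5,"ax":0,"ay":0.3,"az":-0.7,"grip":0.45}])

```text
clock: 34.8
tcp_pos: [0.4184, 0.2023, 0.0419]
ee_rot: [-0.075, 0.963, -0.02, -0.258]
ft_force: [1.5, -0.3, -0.5]
gripper_width: 0.0383
```

```bash
python3 gp.py .4160 .2003 8.8 0
```

```text
t 34.8 tcp [0.4184 0.2023 0.0419] q [-0.0755  0.9629 -0.02   -0.2582] F [ 1.5 -0.3 -0.5] w 0.0383
[ 0.19  1.08 -1.18  1.7   0.61  1.42  0.55]
target [0.40661183 0.19884663 0.01954552]
dxyz cm [-0.07 -0.16  2.55] axyz deg [-0.05 -0.02  0.15]  rows>= 0.5
```

Emit:
send_rows(series=[{"dx":0,"dy":-0.1,"dz":1,"ax":0,"ay":0,"az":0.1,"grip":0.45},{"dx":0,"dy":-0.1,"dz":2,"ax":0,"ay":0,"az":0.1,"grip":0.45},{"dx":0,"dy":-0.1,"dz":2.5,"ax":0,"ay":0,"az":0.1,"grip":0.45},{"dx":0,"dy":-0.1,"dz":2.5,"ax":0,"ay":0,"az":0.1,"grip":0.45},{"dx":0,"dy":-0.1,"dz":2.5,"ax":0,"ay":0,"az":0.1,"grip":0.45}])

```text
clock: 35.3
tcp_pos: [0.4062, 0.1993, 0.0202]
ee_rot: [-0.075, 0.963, -0.02, -0.258]
ft_force: [0.3, -0.8, 0.2]
gripper_width: 0.0383
```

```bash
python3 gp.py .4160 .2003 8.8 0
```

```text
t 35.3 tcp [0.4062 0.1993 0.0202] q [-0.0745  0.963  -0.0201 -0.2583] F [ 0.3 -0.8  0.2] w 0.0383
[ 0.19  1.1  -1.17  1.75  0.63  1.37  0.53]
target [0.40661183 0.19884663 0.01954552]
dxyz cm [-0.07 -0.05  0.04] axyz deg [-0.04 -0.03  0.04]  rows>= 0.0
```

Emit:
send_rows(series=[{"dx":0,"dy":0,"dz":0.05,"ax":0,"ay":0,"az":0,"grip":0},{"dx":0,"dy":0,"dz":0.05,"ax":0,"ay":0,"az":0,"grip":0},{"dx":0,"dy":0,"dz":0.05,"ax":0,"ay":0,"az":0,"grip":0},{"dx":0,"dy":0,"dz":0.05,"ax":0,"ay":0,"az":0,"grip":0},{"dx":0,"dy":0,"dz":0.05,"ax":0,"ay":0,"az":0,"grip":0},{"dx":0,"dy":0,"dz":0.05,"ax":0,"ay":0,"az":0,"grip":0}])

```text
clock: 35.9
tcp_pos: [0.4063, 0.1995, 0.0201]
ee_rot: [-0.074, 0.963, -0.02, -0.258]
ft_force: [2.7, 1.7, 4.1]
gripper_width: 0.0102
```

```bash
python3 gr.py .4160 .2003 8.8
```

```text
t 35.9 tcp [0.4063 0.1995 0.0201] q [-0.0744  0.9631 -0.0199 -0.2579] F [2.7 1.7 4.1] w 0.0102
hole tool [-0.05880016 -0.00070094 -0.01761743]
world up in tool [ 4.99676120e-01  4.80374064e-06 -8.66212315e-01]
```

Emit:
send_rows(series=[{"dx":1.5,"dy":0,"dz":-2.6,"ax":0,"ay":0,"az":0,"grip":0},{"dx":3.5,"dy":0,"dz":-6,"ax":0,"ay":0,"az":0,"grip":0},{"dx":6,"dy":0,"dz":-10.4,"ax":0,"ay":0,"az":0,"grip":0},{"dx":7,"dy":0,"dz":-12,"ax":0,"ay":0,"az":0,"grip":0},{"dx":7,"dy":0,"dz":-12,"ax":0,"ay":0,"az":0,"grip":0},{"dx":7,"dy":0,"dz":-12,"ax":0,"ay":0,"az":0,"grip":0}])

```text
clock: 36.5
tcp_pos: [0.4055, 0.1985, 0.1579]
ee_rot: [-0.074, 0.963, -0.021, -0.258]
ft_force: [1.2, 0.8, -1.7]
gripper_width: 0.0105
```

```bash
python3 hg.py 76.5 90
```

```text
t 36.5 tcp [0.4055 0.1985 0.1579] q [-0.0742  0.9631 -0.0208 -0.258 ] F [ 1.2  0.8 -1.7] w 0.0105
[ 0.23  0.93 -1.27  1.65  0.47  1.56  0.57]
target [ 0.49031706 -0.13608354  0.13112366]
dxyz cm [ -4.18 -34.36   0.75] axyz deg [ -6.91 -38.44  38.79]  rows>= 6.9
hole now u,v,h [ 362.  -174.1  237.8]
in tool: n [ 0.818  0.4   -0.413] up [-0.197 -0.48  -0.855] ey [-0.54   0.781 -0.314]
```

Emit:
send_rows(series=[{"dx":-0.5,"dy":-4.3,"dz":-1,"ax":-0.9,"ay":-4.8,"az":4.8,"grip":0},{"dx":-1,"dy":-8.6,"dz":-2,"ax":-1.7,"ay":-9.6,"az":9.7,"grip":0},{"dx":-1.5,"dy":-13,"dz":-2,"ax":-2.6,"ay":-14.4,"az":14.5,"grip":0},{"dx":-2,"dy":-17.2,"dz":-2,"ax":-3.5,"ay":-19.2,"az":19.4,"grip":0},{"dx":-2.6,"dy":-21.5,"dz":-2,"ax":-4.3,"ay":-24,"az":24.2,"grip":0},{"dx":-3.1,"dy":-25.8,"dz":-1,"ax":-5.2,"ay":-28.8,"az":29,"grip":0},{"dx":-3.7,"dy":-30,"dz":0,"ax":-6,"ay":-33.6,"az":34,"grip":0},{"dx":-4.2,"dy":-34.4,"dz":0.7,"ax":-6.9,"ay":-38.4,"az":38.8,"grip":0},{"dx":-4.2,"dy":-34.4,"dz":0.7,"ax":-6.9,"ay":-38.4,"az":38.8,"grip":0},{"dx":-4.2,"dy":-34.4,"dz":0.7,"ax":-6.9,"ay":-38.4,"az":38.8,"grip":0}])

```text
clock: 37.5
tcp_pos: [0.489, -0.1368, 0.1301]
ee_rot: [0.257, 0.963, -0.022, 0.082]
ft_force: [0.1, 1.0, -1.2]
gripper_width: 0.0102
```

```bash
python3 - <<'E'
from h import *
for i in range(4): read_camera("scene")
E
python3 hg.py 76.5 54
```

```text
t 37.7 tcp [ 0.4913 -0.1341  0.1317] q [ 0.2549  0.9631 -0.0214  0.0835] F [-0.1 -0.8 -1.6] w 0.0109
[ 0.95  0.6  -1.18  2.08  0.91  0.87  0.3 ]
target [ 0.51039695 -0.14759424  0.10355009]
dxyz cm [-1.81 -0.23  3.17] axyz deg [ 0.12 -0.15  0.14]  rows>= 0.7
hole now u,v,h [78.8 25.5 90.4]
in tool: n [ 0.502  0.003 -0.865] up [-0.865 -0.002 -0.502] ey [-0.003  1.     0.002]
```

Emit:
send_rows(series=[{"dx":-0.9,"dy":-0.2,"dz":1.6,"ax":0.1,"ay":-0.1,"az":0.1,"grip":0},{"dx":-1.8,"dy":-0.2,"dz":3.2,"ax":0.1,"ay":-0.1,"az":0.1,"grip":0},{"dx":-1.8,"dy":-0.2,"dz":3.2,"ax":0.1,"ay":-0.1,"az":0.1,"grip":0},{"dx":-1.8,"dy":-0.2,"dz":3.2,"ax":0.1,"ay":-0.1,"az":0.1,"grip":0},{"dx":-1.8,"dy":-0.2,"dz":3.2,"ax":0.1,"ay":-0.1,"az":0.1,"grip":0}])

```text
clock: 38.2
tcp_pos: [0.5101, -0.1479, 0.104]
ee_rot: [0.256, 0.963, -0.023, 0.085]
ft_force: [0.2, 0.0, -0.6]
gripper_width: 0.0107
```

```bash
python3 hg.py 76.5 38; python3 pic.py 16; python3 - <<'E'
from h import *
a=cv2.imread("pics/scene16.png");b=cv2.imread("pics/top16.png")
cv2.imwrite("pics/s16.png",np.hstack([cv2.resize(a[180:300,150:300],None,fx=2.6,fy=2.6,interpolation=cv2.INTER_CUBIC),cv2.resize(b[120:240,320:470],None,fx=2.6,fy=2.6)]))
E
```

```text
t 38.2 tcp [ 0.5101 -0.1479  0.104 ] q [ 0.2562  0.9626 -0.0228  0.0845] F [ 0.2  0.  -0.6] w 0.0107
[ 0.91  0.66 -1.12  2.07  0.98  0.86  0.27]
target [ 0.51932134 -0.15271011  0.09129517]
dxyz cm [-0.81  0.04  1.43] axyz deg [-0.02  0.01 -0.01]  rows>= 0.3
hole now u,v,h [76.1 25.5 54.5]
in tool: n [ 0.499 -0.    -0.866] up [-0.866 -0.001 -0.499] ey [-0.     1.    -0.001]
t 38.3 tcp [ 0.51   -0.1484  0.1041] q [ 0.2566  0.9625 -0.0231  0.0847] F [ 0.8 -0.8 -1.6] w 0.0104
[ 0.91  0.66 -1.12  2.07  0.98  0.86  0.27]
```

View pics/s16.png

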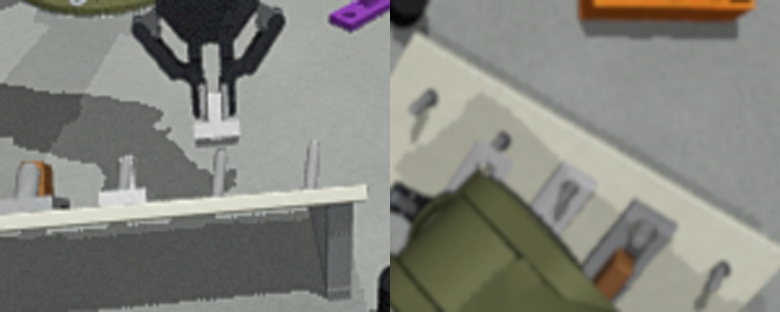

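Block and first plate hang in place; the second plate is aligned with its peg (scene crop ~(218,150)). Insert.

Emit:
send_rows(series=[{"dx":-0.3,"dy":0.05,"dz":0.5,"ax":0,"ay":0,"az":0,"grip":0},{"dx":-0.6,"dy":0.05,"dz":1,"ax":0,"ay":0,"az":0,"grip":0},{"dx":-0.8,"dy":0.05,"dz":1.45,"ax":0,"ay":0,"az":0,"grip":0},{"dx":-0.8,"dy":0.05,"dz":1.45,"ax":0,"ay":0,"az":0,"grip":0}])

```text
clock: 38.7
tcp_pos: [0.5193, -0.154, 0.0898]
ee_rot: [0.257, 0.962, -0.023, 0.084]
ft_force: [0.7, -0.6, -0.5]
gripper_width: 0.0104
```

```bash
python3 hg.py 76.5 20
```

```text
t 38.7 tcp [ 0.5193 -0.154   0.0898] q [ 0.2572  0.9624 -0.0231  0.0839] F [ 0.7 -0.6 -0.5] w 0.0104
[ 0.89  0.69 -1.09  2.06  1.02  0.85  0.26]
target [ 0.52936129 -0.15846546  0.07750839]
dxyz cm [-0.87  0.12  1.4 ] axyz deg [-0.07 -0.04 -0.12]  rows>= 0.3
hole now u,v,h [75.3 24.8 36.4]
in tool: n [ 0.5   -0.002 -0.866] up [-0.866  0.001 -0.5  ] ey [ 0.002  1.    -0.002]
```

Emit:
send_rows(series=[{"dx":-0.45,"dy":0.05,"dz":0.75,"ax":0,"ay":0,"az":0,"grip":0},{"dx":-0.87,"dy":0.08,"dz":1.4,"ax":0,"ay":0,"az":-0.1,"grip":0},{"dx":-0.87,"dy":0.08,"dz":1.4,"ax":0,"ay":0,"az":-0.1,"grip":0}])

```text
clock: 39.0
tcp_pos: [0.5295, -0.159, 0.0773]
ee_rot: [0.256, 0.963, -0.023, 0.084]
ft_force: [-0.2, -0.4, -1.1]
gripper_width: 0.0103
```

Emit:
send_rows(series=[{"dx":-0.25,"dy":0,"dz":0.43,"ax":0,"ay":0,"az":0,"grip":0},{"dx":-0.5,"dy":0,"dz":0.87,"ax":0,"ay":0,"az":0,"grip":0},{"dx":-0.5,"dy":0,"dz":0.87,"ax":0,"ay":0,"az":0,"grip":0}])

```text
clock: 39.3
tcp_pos: [0.5348, -0.162, 0.07]
ee_rot: [0.256, 0.963, -0.023, 0.084]
ft_force: [-0.2, -0.8, -0.8]
gripper_width: 0.0108
```

```bash
python3 hg.py 76.5 6
```

```text
t 39.3 tcp [ 0.5348 -0.162   0.07  ] q [ 0.2563  0.9626 -0.0232  0.0841] F [-0.2 -0.8 -0.8] w 0.0108
[ 0.87  0.73 -1.06  2.03  1.06  0.84  0.24]
target [ 0.53717013 -0.16294184  0.06678533]
dxyz cm [-0.19  0.04  0.36] axyz deg [-0.08 -0.02 -0.02]  rows>= 0.1
hole now u,v,h [76.1 25.5 10. ]
in tool: n [ 0.5   -0.001 -0.866] up [-0.866 -0.001 -0.5  ] ey [-0.     1.    -0.002]
```

Emit:
send_rows(series=[{"dx":-0.1,"dy":0,"dz":0.17,"ax":0,"ay":0,"az":0,"grip":0},{"dx":-0.2,"dy":0,"dz":0.35,"ax":0,"ay":0,"az":0,"grip":0},{"dx":-0.2,"dy":0,"dz":0.35,"ax":0,"ay":0,"az":0,"grip":0}])

```text
clock: 39.6
tcp_pos: [0.5368, -0.1634, 0.0675]
ee_rot: [0.256, 0.963, -0.024, 0.084]
ft_force: [-2.5, -0.8, -0.1]
gripper_width: 0.0103
```

Emit:
send_rows(series=[{"dx":-0.05,"dy":0,"dz":0.09,"ax":0,"ay":0,"az":0,"grip":0},{"dx":-0.05,"dy":0,"dz":0.09,"ax":0,"ay":0,"az":0,"grip":0}])

```text
clock: 39.8
tcp_pos: [0.5368, -0.1634, 0.0674]
ee_rot: [0.256, 0.963, -0.024, 0.084]
ft_force: [-8.6, 0.2, 13.1]
gripper_width: 0.0108
```

Emit:
send_rows(series=[{"dx":0,"dy":0,"dz":0,"ax":0,"ay":0,"az":0,"grip":0.4},{"dx":0,"dy":0,"dz":0,"ax":0,"ay":0,"az":0,"grip":0.4},{"dx":0,"dy":0,"dz":0,"ax":0,"ay":0,"az":0,"grip":0.4},{"dx":0,"dy":0,"dz":-1.5,"ax":0,"ay":0,"az":0,"grip":0.4},{"dx":0,"dy":0,"dz":-4,"ax":0,"ay":0,"az":0,"grip":0.4},{"dx":0,"dy":0,"dz":-8,"ax":0,"ay":0,"az":0,"grip":0.4},{"dx":0,"dy":0,"dz":-12,"ax":0,"ay":0,"az":0,"grip":0.4},{"dx":0,"dy":0,"dz":-12,"ax":0,"ay":0,"az":0,"grip":0.4},{"dx":0,"dy":0,"dz":-12,"ax":0,"ay":0,"az":0,"grip":0.4}])

```text
clock: 40.7
tcp_pos: [0.5199, -0.153, 0.1856]
ee_rot: [0.256, 0.963, -0.023, 0.085]
ft_force: [-1.3, -0.6, -1.2]
gripper_width: 0.0342
```

```bash
python3 pic.py 17; python3 -c "
from m3 import *
objs('17',{'all':(.36,.56,-.05,.4)})"; python3 - <<'E'
from h import *
a=cv2.imread("pics/scene17.png"); b=cv2.imread("pics/top17.png")
cv2.imwrite("pics/s17.png",np.hstack([cv2.resize(a[180:330,100:300],(400,300)),b[60:360,80:480]]))
E
python3 gp.py .4246 .2987 -9 60
```

```text
t 40.8 tcp [ 0.5191 -0.1532  0.184 ] q [ 0.2563  0.9627 -0.0234  0.0838] F [-0.  -0.  -0.1] w 0.0342
[ 1.    0.58 -1.23  1.94  0.81  1.    0.45]
top all 590 low [[440.7, 297.1], [37.7, 100.2], 81.1] zmed 12.2 rib [[425.2, 299.8], [13.3, 39.5], 80.3] zmax 47.5
scene all 270 low [[441.6, 296.4], [40.6, 101.5], 81.6] zmed 11.4 rib [[424.9, 298.3], [15.0, 44.3], 79.8] zmax 43.2
t 40.8 tcp [ 0.5191 -0.1532  0.184 ] q [ 0.2563  0.9627 -0.0234  0.0838] F [-0.  -0.  -0.1] w 0.0342
[ 1.    0.58 -1.23  1.94  0.81  1.    0.45]
target [0.44484761 0.29549309 0.07150704]
dxyz cm [30.26 35.26  6.02] axyz deg [  3.57  39.51 -20.95]  rows>= 9.4
```

View pics/s17.png

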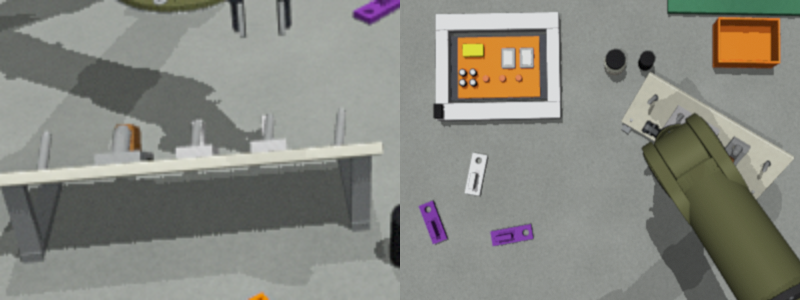

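Emit:
send_rows(series=[{"dx":3,"dy":3.6,"dz":-2,"ax":0.4,"ay":4,"az":-2,"grip":0.45},{"dx":6,"dy":7.2,"dz":-2,"ax":0.8,"ay":8,"az":-4,"grip":0.45},{"dx":9,"dy":10.8,"dz":-2,"ax":1.1,"ay":12,"az":-6,"grip":0.45},{"dx":12,"dy":14.4,"dz":-2,"ax":1.4,"ay":16,"az":-8.5,"grip":0.45},{"dx":15,"dy":18,"dz":-1,"ax":1.8,"ay":20,"az":-10.5,"grip":0.45},{"dx":18,"dy":21.6,"dz":0,"ax":2.2,"ay":24,"az":-12.7,"grip":0.45},{"dx":21,"dy":25.2,"dz":1,"ax":2.5,"ay":28,"az":-15,"grip":0.45},{"dx":24,"dy":28.8,"dz":2,"ax":2.9,"ay":32,"az":-17,"grip":0.45},{"dx":27,"dy":32.4,"dz":3,"ax":3.2,"ay":36,"az":-19,"grip":0.45},{"dx":30.3,"dy":35.3,"dz":4,"ax":3.6,"ay":39.5,"az":-21,"grip":0.45}])

```text
clock: 41.8
tcp_pos: [0.4418, 0.3, 0.0895]
ee_rot: [0.075, 0.963, 0.02, -0.26]
ft_force: [1.5, 0.8, -0.4]
gripper_width: 0.0384
```

Emit:
send_rows(series=[{"dx":0,"dy":0,"dz":1,"ax":0,"ay":0,"az":0,"grip":0.45},{"dx":0,"dy":0,"dz":1,"ax":0,"ay":0,"az":0,"grip":0.45},{"dx":0,"dy":0,"dz":1,"ax":0,"ay":0,"az":0,"grip":0.45},{"dx":0,"dy":0,"dz":1,"ax":0,"ay":0,"az":0,"grip":0.45}])

```text
clock: 42.2
tcp_pos: [0.438, 0.2978, 0.0838]
ee_rot: [0.076, 0.963, 0.02, -0.257]
ft_force: [0.5, 0.2, -0.2]
gripper_width: 0.0385
```

```bash
python3 gp.py .4246 .2990 -9 0
```

```text
t 42.2 tcp [0.438  0.2978 0.0838] q [ 0.0762  0.9633  0.02   -0.2568] F [ 0.5  0.2 -0.2] w 0.0385
[ 0.12  1.04 -1.18  1.58  0.48  1.36  0.31]
target [0.41521696 0.30048613 0.01954552]
dxyz cm [-1.21 -0.09  6.72] axyz deg [-0.01  0.15 -0.05]  rows>= 1.4
```

Emit:
send_rows(series=[{"dx":-1.2,"dy":-0.1,"dz":1.5,"ax":0,"ay":0.1,"az":0,"grip":0.45},{"dx":-1.2,"dy":-0.1,"dz":2.5,"ax":0,"ay":0.1,"az":0,"grip":0.45},{"dx":-1.2,"dy":-0.1,"dz":4.5,"ax":0,"ay":0.1,"az":0,"grip":0.45},{"dx":-1.2,"dy":-0.1,"dz":5.5,"ax":0,"ay":0.1,"az":0,"grip":0.45},{"dx":-1.2,"dy":-0.1,"dz":5.5,"ax":0,"ay":0.1,"az":0,"grip":0.45},{"dx":-1.2,"dy":-0.1,"dz":5.5,"ax":0,"ay":0.1,"az":0,"grip":0.45}])

```text
clock: 42.8
tcp_pos: [0.4203, 0.3006, 0.0301]
ee_rot: [0.075, 0.963, 0.02, -0.258]
ft_force: [0.9, -0.1, 0.3]
gripper_width: 0.0383
```

```bash
python3 gp.py .4246 .2990 -9 0
```

```text
t 42.8 tcp [0.4203 0.3006 0.0301] q [ 0.0752  0.9629  0.0202 -0.2583] F [ 0.9 -0.1  0.3] w 0.0383
[ 0.1   1.09 -1.14  1.65  0.53  1.25  0.28]
target [0.41521696 0.30048613 0.01954552]
dxyz cm [-0.09 -0.09  1.16] axyz deg [-0.03 -0.03  0.06]  rows>= 0.2
```

Emit:
send_rows(series=[{"dx":-0.1,"dy":-0.1,"dz":0.7,"ax":0,"ay":0,"az":0,"grip":0.45},{"dx":-0.1,"dy":-0.1,"dz":1.15,"ax":0,"ay":0,"az":0,"grip":0.45},{"dx":-0.1,"dy":-0.1,"dz":1.15,"ax":0,"ay":0,"az":0,"grip":0.45},{"dx":-0.1,"dy":-0.1,"dz":1.15,"ax":0,"ay":0,"az":0,"grip":0},{"dx":-0.1,"dy":-0.1,"dz":1.15,"ax":0,"ay":0,"az":0,"grip":0},{"dx":-0.1,"dy":-0.1,"dz":1.15,"ax":0,"ay":0,"az":0,"grip":0},{"dx":-0.1,"dy":-0.1,"dz":1.15,"ax":0,"ay":0,"az":0,"grip":0},{"dx":-0.1,"dy":-0.1,"dz":1.15,"ax":0,"ay":0,"az":0,"grip":0},{"dx":-0.1,"dy":-0.1,"dz":1.15,"ax":0,"ay":0,"az":0,"grip":0}])

```text
clock: 43.7
tcp_pos: [0.4155, 0.3007, 0.0196]
ee_rot: [0.075, 0.963, 0.02, -0.258]
ft_force: [1.4, -0.3, 3.9]
gripper_width: 0.0106
```

```bash
python3 gr.py .4246 .2990 -9
```

```text
t 43.7 tcp [0.4155 0.3007 0.0196] q [ 0.0753  0.963   0.0204 -0.258 ] F [ 1.4 -0.3  3.9] w 0.0106
hole tool [-0.05814917 -0.00028302 -0.01784502]
world up in tool [ 5.00025806e-01  4.81779448e-04 -8.66010370e-01]
```

Emit:
send_rows(series=[{"dx":1.5,"dy":0,"dz":-2.6,"ax":0,"ay":0,"az":0,"grip":0},{"dx":3.5,"dy":0,"dz":-6,"ax":0,"ay":0,"az":0,"grip":0},{"dx":6,"dy":0,"dz":-10.4,"ax":0,"ay":0,"az":0,"grip":0},{"dx":7,"dy":0,"dz":-12,"ax":0,"ay":0,"az":0,"grip":0},{"dx":7,"dy":0,"dz":-12,"ax":0,"ay":0,"az":0,"grip":0},{"dx":7,"dy":0,"dz":-12,"ax":0,"ay":0,"az":0,"grip":0}])

```text
clock: 44.3
tcp_pos: [0.4147, 0.2998, 0.1571]
ee_rot: [0.075, 0.963, 0.019, -0.258]
ft_force: [0.6, -0.6, -2.3]
gripper_width: 0.0104
```

```bash
python3 hg.py 151.5 90
```

```text
t 44.3 tcp [0.4147 0.2998 0.1571] q [ 0.0754  0.963   0.0193 -0.2581] F [ 0.6 -0.6 -2.3] w 0.0104
[ 0.13  0.94 -1.24  1.57  0.4   1.43  0.28]
target [ 0.52797639 -0.07173485  0.13103503]
dxyz cm [-16.02 -34.94  -6.17] axyz deg [ -3.77 -39.53  20.93]  rows>= 7.8
hole now u,v,h [ 438.6 -200.3  259.5]
in tool: n [ 0.903  0.228 -0.363] up [-0.299 -0.274 -0.914] ey [-0.308  0.934 -0.18 ]
```

Emit:
send_rows(series=[{"dx":-2,"dy":-4.3,"dz":-2,"ax":-0.5,"ay":-5,"az":2.6,"grip":0},{"dx":-4,"dy":-8.7,"dz":-3,"ax":-1,"ay":-10,"az":5.2,"grip":0},{"dx":-6,"dy":-13,"dz":-5,"ax":-1.4,"ay":-15,"az":7.8,"grip":0},{"dx":-8,"dy":-17.4,"dz":-6,"ax":-1.9,"ay":-20,"az":10.5,"grip":0},{"dx":-10,"dy":-21.8,"dz":-7,"ax":-2.4,"ay":-25,"az":13,"grip":0},{"dx":-12,"dy":-26.2,"dz":-7,"ax":-2.8,"ay":-30,"az":15.7,"grip":0},{"dx":-14,"dy":-30.5,"dz":-7,"ax":-3.3,"ay":-35,"az":18.3,"grip":0},{"dx":-16,"dy":-34.9,"dz":-6.2,"ax":-3.8,"ay":-39.5,"az":20.9,"grip":0},{"dx":-16,"dy":-34.9,"dz":-6.2,"ax":-3.8,"ay":-39.5,"az":20.9,"grip":0},{"dx":-16,"dy":-34.9,"dz":-6.2,"ax":-3.8,"ay":-39.5,"az":20.9,"grip":0}])

```text
clock: 45.3
tcp_pos: [0.5261, -0.0721, 0.1299]
ee_rot: [0.257, 0.963, -0.022, 0.081]
ft_force: [0.1, 1.1, -2.2]
gripper_width: 0.0105
```

```bash
python3 - <<'E'
from h import *
for i in range(6): read_camera("scene")
E
python3 hg.py 151.5 54
```

```text
t 45.6 tcp [ 0.5283 -0.0693  0.1319] q [ 0.2549  0.9631 -0.0209  0.0835] F [ 0.9  0.1 -2.9] w 0.0109
[ 0.75  0.61 -1.12  2.02  0.9   0.9   0.2 ]
target [ 0.54805628 -0.08324555  0.10346146]
dxyz cm [-1.88 -0.24  3.22] axyz deg [ 0.16 -0.13  0.1 ]  rows>= 0.7
hole now u,v,h [153.9  25.1  91.1]
in tool: n [ 0.502  0.004 -0.865] up [-0.865 -0.001 -0.502] ey [-0.003  1.     0.003]
```

Emit:
send_rows(series=[{"dx":-0.9,"dy":-0.2,"dz":1.6,"ax":0.1,"ay":-0.1,"az":0.1,"grip":0},{"dx":-1.9,"dy":-0.2,"dz":3.2,"ax":0.1,"ay":-0.1,"az":0.1,"grip":0},{"dx":-1.9,"dy":-0.2,"dz":3.2,"ax":0.1,"ay":-0.1,"az":0.1,"grip":0},{"dx":-1.9,"dy":-0.2,"dz":3.2,"ax":0.1,"ay":-0.1,"az":0.1,"grip":0},{"dx":-1.9,"dy":-0.2,"dz":3.2,"ax":0.1,"ay":-0.1,"az":0.1,"grip":0}])

```text
clock: 46.1
tcp_pos: [0.5479, -0.0833, 0.1043]
ee_rot: [0.256, 0.963, -0.022, 0.084]
ft_force: [-0.2, 0.7, -1.9]
gripper_width: 0.0107
```

```bash
python3 hg.py 151.5 38; python3 pic.py 18; python3 - <<'E'
from h import *
a=cv2.imread("pics/scene18.png");b=cv2.imread("pics/top18.png")
cv2.imwrite("pics/s18.png",np.hstack([cv2.resize(a[180:300,180:330],None,fx=2.6,fy=2.6,interpolation=cv2.INTER_CUBIC),cv2.resize(b[120:240,300:450],None,fx=2.6,fy=2.6)]))
E
```

```text
t 46.1 tcp [ 0.5479 -0.0833  0.1043] q [ 0.2561  0.9627 -0.0221  0.0844] F [-0.2  0.7 -1.9] w 0.0107
[ 0.73  0.67 -1.07  2.    0.96  0.88  0.18]
target [ 0.55698068 -0.08836141  0.09120654]
dxyz cm [-0.79  0.01  1.47] axyz deg [ 0.04  0.01 -0.04]  rows>= 0.3
hole now u,v,h [151.3  25.8  54.7]
in tool: n [ 0.5    0.001 -0.866] up [-0.866  0.    -0.5  ] ey [-0.     1.     0.001]
t 46.2 tcp [ 0.548  -0.0837  0.1044] q [ 0.2563  0.9626 -0.0224  0.0847] F [-0.  -0.5 -1.7] w 0.0104
[ 0.73  0.67 -1.07  2.    0.96  0.88  0.18]
```

View pics/s18.png

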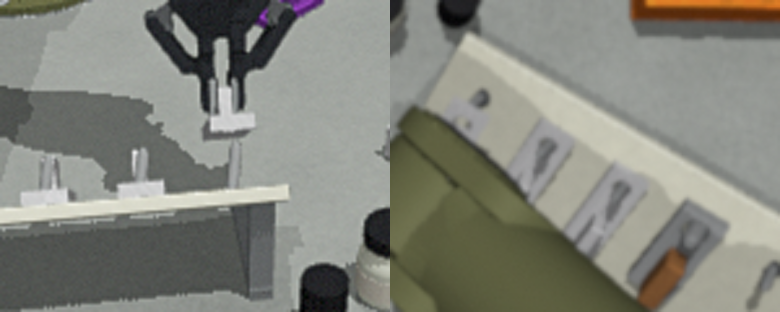

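Emit:
send_rows(series=[{"dx":-0.3,"dy":0.03,"dz":0.5,"ax":0,"ay":0,"az":0,"grip":0},{"dx":-0.6,"dy":0.03,"dz":1,"ax":0,"ay":0,"az":0,"grip":0},{"dx":-0.8,"dy":0.03,"dz":1.45,"ax":0,"ay":0,"az":0,"grip":0},{"dx":-0.8,"dy":0.03,"dz":1.45,"ax":0,"ay":0,"az":0,"grip":0}])

```text
clock: 46.6
tcp_pos: [0.5573, -0.0896, 0.09]
ee_rot: [0.257, 0.963, -0.022, 0.084]
ft_force: [0.4, -0.7, -0.8]
gripper_width: 0.0106
```

```bash
python3 hg.py 151.5 20
```

```text
t 46.6 tcp [ 0.5573 -0.0896  0.09  ] q [ 0.2569  0.9625 -0.0224  0.0839] F [ 0.4 -0.7 -0.8] w 0.0106
[ 0.72  0.7  -1.04  1.99  0.99  0.88  0.17]
target [ 0.56702062 -0.09411676  0.07741975]
dxyz cm [-0.83  0.09  1.42] axyz deg [-0.01 -0.05 -0.13]  rows>= 0.3
hole now u,v,h [150.5  25.2  36.5]
in tool: n [ 0.501 -0.001 -0.866] up [-0.866  0.001 -0.501] ey [ 0.001  1.    -0.   ]
```

Emit:
send_rows(series=[{"dx":-0.42,"dy":0.05,"dz":0.75,"ax":0,"ay":0,"az":0,"grip":0},{"dx":-0.84,"dy":0.06,"dz":1.42,"ax":0,"ay":0,"az":-0.1,"grip":0},{"dx":-0.84,"dy":0.06,"dz":1.42,"ax":0,"ay":0,"az":-0.1,"grip":0}])

```text
clock: 46.9
tcp_pos: [0.5669, -0.0947, 0.0771]
ee_rot: [0.256, 0.963, -0.023, 0.084]
ft_force: [0.0, 0.0, -2.1]
gripper_width: 0.0104
```

Emit:
send_rows(series=[{"dx":-0.25,"dy":0,"dz":0.43,"ax":0,"ay":0,"az":0,"grip":0},{"dx":-0.5,"dy":0,"dz":0.87,"ax":0,"ay":0,"az":0,"grip":0},{"dx":-0.5,"dy":0,"dz":0.87,"ax":0,"ay":0,"az":0,"grip":0}])

```text
clock: 47.2
tcp_pos: [0.5725, -0.0976, 0.07]
ee_rot: [0.256, 0.963, -0.023, 0.084]
ft_force: [0.2, -0.5, -1.8]
gripper_width: 0.0105
```

Emit:
send_rows(series=[{"dx":-0.1,"dy":0,"dz":0.17,"ax":0,"ay":0,"az":0,"grip":0},{"dx":-0.2,"dy":0,"dz":0.35,"ax":0,"ay":0,"az":0,"grip":0},{"dx":-0.2,"dy":0,"dz":0.35,"ax":0,"ay":0,"az":0,"grip":0}])

```text
clock: 47.5
tcp_pos: [0.5746, -0.0987, 0.0674]
ee_rot: [0.256, 0.963, -0.023, 0.084]
ft_force: [-0.4, -0.0, -2.4]
gripper_width: 0.011
```

```bash
python3 hg.py 151.5 6
```

```text
t 47.5 tcp [ 0.5746 -0.0987  0.0674] q [ 0.2559  0.9628 -0.0227  0.0842] F [-0.4 -0.  -2.4] w 0.011
[ 0.7   0.75 -1.01  1.97  1.04  0.86  0.16]
target [ 0.57482947 -0.09859314  0.0666967 ]
dxyz cm [-0.    0.02  0.07] axyz deg [-0.02  0.   -0.  ]  rows>= 0.0
hole now u,v,h [151.3  25.6   6.7]
in tool: n [ 0.5    0.    -0.866] up [-0.866 -0.001 -0.5  ] ey [-0.001  1.    -0.   ]
```

Emit:
send_rows(series=[{"dx":-0.06,"dy":0,"dz":0.1,"ax":0,"ay":0,"az":0,"grip":0},{"dx":-0.06,"dy":0,"dz":0.1,"ax":0,"ay":0,"az":0,"grip":0}])

```text
clock: 47.7
tcp_pos: [0.5746, -0.0987, 0.0674]
ee_rot: [0.256, 0.963, -0.023, 0.084]
ft_force: [-7.1, 0.5, 11.0]
gripper_width: 0.0105
```

Emit:
send_rows(series=[{"dx":-0.04,"dy":0,"dz":0.07,"ax":0,"ay":0,"az":0,"grip":0},{"dx":-0.04,"dy":0,"dz":0.07,"ax":0,"ay":0,"az":0,"grip":0}])

```text
clock: 47.9
tcp_pos: [0.5746, -0.0987, 0.0673]
ee_rot: [0.256, 0.963, -0.023, 0.084]
ft_force: [-11.5, 0.3, 17.1]
gripper_width: 0.0108
```

Seated. Release, retreat, and move clear toward the base to look.

Emit:
send_rows(series=[{"dx":0,"dy":0,"dz":0,"ax":0,"ay":0,"az":0,"grip":0.4},{"dx":0,"dy":0,"dz":0,"ax":0,"ay":0,"az":0,"grip":0.4},{"dx":0,"dy":0,"dz":0,"ax":0,"ay":0,"az":0,"grip":0.4},{"dx":0,"dy":0,"dz":-1.5,"ax":0,"ay":0,"az":0,"grip":0.4},{"dx":0,"dy":0,"dz":-4,"ax":0,"ay":0,"az":0,"grip":0.4},{"dx":0,"dy":0,"dz":-8,"ax":0,"ay":0,"az":0,"grip":0.4},{"dx":0,"dy":0,"dz":-12,"ax":0,"ay":0,"az":0,"grip":0.4},{"dx":0,"dy":4,"dz":-16,"ax":0,"ay":0,"az":0,"grip":0.4},{"dx":2,"dy":9,"dz":-16,"ax":0,"ay":0,"az":0,"grip":0.4},{"dx":5,"dy":14,"dz":-16,"ax":0,"ay":0,"az":0,"grip":0.4}])

```text
clock: 48.9
tcp_pos: [0.5801, 0.045, 0.2177]
ee_rot: [0.258, 0.962, -0.022, 0.086]
ft_force: [0.2, 0.9, -0.7]
gripper_width: 0.0338
```

Emit:
send_rows(series=[{"dx":2,"dy":4,"dz":0,"ax":0,"ay":0,"az":0,"grip":0.4},{"dx":4,"dy":8,"dz":0,"ax":0,"ay":0,"az":0,"grip":0.4},{"dx":6,"dy":12,"dz":0,"ax":0,"ay":0,"az":0,"grip":0.4},{"dx":8,"dy":16,"dz":0,"ax":0,"ay":0,"az":0,"grip":0.4},{"dx":10,"dy":20,"dz":0,"ax":0,"ay":0,"az":0,"grip":0.4},{"dx":10,"dy":20,"dz":0,"ax":0,"ay":0,"az":0,"grip":0.4}])

```text
clock: 49.5
tcp_pos: [0.5897, 0.2751, 0.1983]
ee_rot: [0.251, 0.964, -0.02, 0.083]
ft_force: [0.2, -0.0, 0.3]
gripper_width: 0.0343
```

```bash
python3 pic.py 19; python3 - <<'E'
from h import *
a=cv2.imread("pics/scene19.png"); b=cv2.imread("pics/top19.png")
cv2.imwrite("pics/s19.png",np.hstack([cv2.resize(a[180:330,80:330],(400,300)),cv2.resize(b[110:290,250:490],(400,300))]))
cv2.imwrite("pics/s19b.png",np.vstack([b]))
for cam in ("top","scene"):
    W=cloud(cam,np.load(cam+"19.npy")); P=(W-c0b).reshape(-1,3); P=P[~np.isnan(P[:,0])]; u,v,h=P@eyb*1e3,P@upb*1e3,P@nb*1e3
    for uc,w in ((-73.5,20),(1.5,16),(76.5,16),(151.5,16)):
        for vc in (30,36,-46,-30):
            k=(abs(abs(u-uc)-(w-4))<3)&(abs(v-vc)<6)&(h>-5)&(h<25)
            if k.sum(): print(cam,uc,vc,k.sum(),"h med",round(float(np.median(h[k])),1),end=" | ")
        print()
E
```

```text
t 49.6 tcp [0.5914 0.2684 0.1981] q [ 0.2543  0.9632 -0.0224  0.0838] F [ 0.8 -0.7 -0.6] w 0.034
[ 0.03  0.69 -1.04  1.58  0.81  1.25 -0.13]
top -73.5 30 25 h med 11.5 | top -73.5 36 27 h med 11.5 | top -73.5 -46 14 h med 12.2 | top -73.5 -30 17 h med 13.3 | 
top 1.5 30 23 h med 12.4 | top 1.5 36 40 h med 10.8 | top 1.5 -46 18 h med 12.5 | top 1.5 -30 19 h med 12.7 | 
top 76.5 30 24 h med 12.5 | top 76.5 36 36 h med 10.5 | top 76.5 -46 24 h med 12.1 | top 76.5 -30 20 h med 11.9 | 
top 151.5 30 26 h med 13.1 | top 151.5 36 37 h med 8.9 | top 151.5 -46 19 h med 11.8 | top 151.5 -30 19 h med 12.8 | 
scene -73.5 36 20 h med 6.7 | 
scene 1.5 30 3 h med 6.5 | scene 1.5 36 29 h med 6.6 | 
scene 76.5 30 1 h med 6.7 | scene 76.5 36 30 h med 6.7 | 
scene 151.5 30 5 h med 6.9 | scene 151.5 36 30 h med 6.9 |
```

View pics/s19.png

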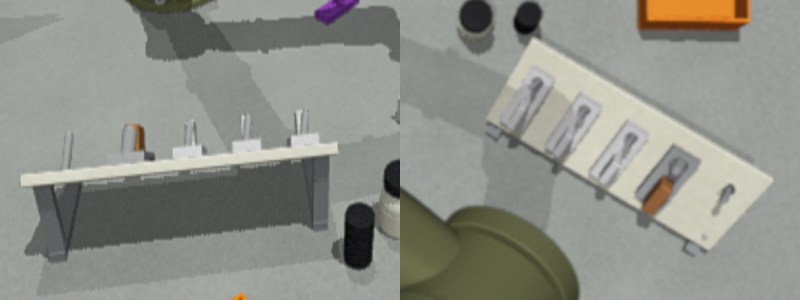

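View pics/s19b.png

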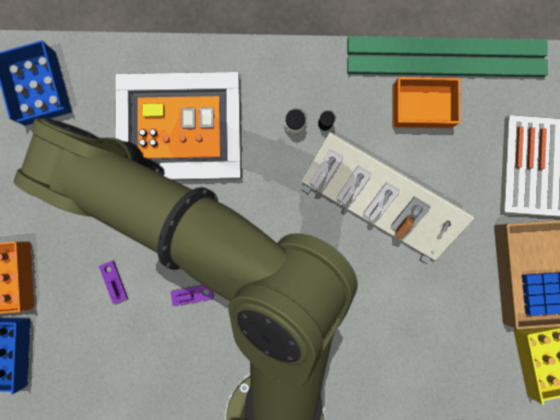

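```bash
python3 - <<'E'
from h import *
st(); print(order.hand_in())
E
```

```text
t 49.6 tcp [0.5914 0.2684 0.1981] q [ 0.2543  0.9632 -0.0224  0.0838] F [ 0.8 -0.7 -0.6] w 0.034
the job is handed in; nothing more can be done
None
```

The job is handed in at about 50 s on the clock. The rail was rubbed, and the block and all three clamp plates hang on the board. One thing was off: the rubbing force peaked above 10 N for a moment.

**Rubbing:** I set the block flat on the near rail with its pad at point 1. I drew it to the free end and back to the stop end without lifting it. The downward force read mostly 6–12 N. Just after I turned round at the free end it read about 20 N for roughly 0.2 s before I eased off, so the pressure was not perfectly steady there. The block's 2.5 N weight adds to the force on the rail.

**Hanging:** My first approach to the peg board ran into joint limits. I put the block down briefly on the bench and gripped it again at a 30° tilt, then hung it on the thick peg. The three loose plates went on three thin pegs, one each. Each piece was pressed against the board with about 15–20 N and then released. The two purple look-alikes were left alone.

**Last checks:**
- **Flatness:** depth readings from the top camera put the plate faces about 12 mm off the board, which is flat against it. A few readings at the plates' upper edges were lower (down to 9 mm). The scene camera sees that surface almost edge-on and only gave about 7 mm at the top edge, so it does not settle the question.
- **Bystanders:** in the pictures the jar, the capacitor and everything else are where they were.
- **Robot:** the gripper was clear and touching nothing.

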